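# Load the parts-washer hopper and lock its retaining bar

### The job

Pick up the parts pan by its slanted handle and tip all four bearing caps out of it into the steel hopper of the parts washer, then stand the empty pan upright on the bench again. After that, lay the steel retaining bar flat across the hopper's two saddles and slide it lengthwise under the keeper until it is fully home against the end stop, and let go. Leave the oil can, the jar and the spanner alone.

Things in the scene. Friction and masses are not known exactly. Their poses are not given: they have to be found in the camera images.
- hopper: Open-topped steel hopper fixed to the bench, 200 (x) x 154 (y) mm outside, 100 mm high, walls 5 mm; mouth 190 x 144 mm. Its floor slopes 12 degrees down to -x, 28 mm up at the centre. Origin at the centre of the underside, z up. In the middle of each +-y wall stands a saddle for the bar; seats level with the rim. The saddles rise at most 26 mm above the rim.
- open_saddle (a point): Open saddle on the hopper's -y wall (hopper frame 0, -88, 100 mm, on its seat): a flat seat from y = -72 to -104 mm between two cheeks that stand 20 mm above it and leave a slot 27 mm wide along y; open above and at both ends.
- keeper (a point): Keeper saddle on the hopper's +y wall (hopper frame 0, 100, 100 mm: foot of the end stop's face). Same seat (from y = 72 mm) and 27 mm slot, but closed by the stop at y = 100 and roofed over y = 88 to 104 mm, the roof's underside 20 mm above the seat. From y = 72 to 88 it is open above: lay the bar's end there, then slide it to +y under the roof up to the stop.
- bar_home (a point): Centre of the hopper's mouth at rim and seat height (hopper frame 0, 0, 100 mm): the centre of the bar's underside lies here, the bar along the hopper's y axis, when the bar is home.
- pan: Aluminium parts pan, 130 mm wide (y), x from -80 (pouring edge) to +67 mm, walls 45 mm high, 4 mm thick, about 0.3 kg empty, loose. Origin on its underside below the handle, z up. Floor flat (4 mm) from x = -30 to +65; in front a 30 degree ramp rises to the pouring edge. The parts leave over that edge only when the pan is tipped steeply that edge down (about 75 to 90 degrees).
- pan_handle (a point): Centre of the pan's handle (pan frame 0, 0, 110 mm): a blade 10 mm thick, 36 mm tall along its slope, 130 mm long along pan y, bridging two side posts. It is slanted 30 degrees, its top leaning to pan +x: flat jaws fit when the fingers point down and 30 degrees towards pan -x, closing across its faces. About 90 mm clear from floor to blade; the caps stand 26 mm high.
- pan_edge (a point): Middle of the pan's pouring edge (pan frame -80, 0, 30 mm).
- cap1: Cast aluminium bearing cap, an arch-shaped block 60 (x) x 24 (y) x 26 (z) mm, 0.085 kg; origin at the centre of its underside. It starts in the pan, as do the other three, alike.
- cap2: As cap1.
- cap3: As cap1.
- cap4: As cap1.
- bar: Steel retaining bar 200 (x) x 22 (y) x 14 (z) mm, about 0.42 kg, loose on the bench, alike end for end. Origin at the centre of its underside, x along it. On the middle of its top stands a grip block 44 (x) x 22 (y) mm, rising from 14 to 40 mm above the underside.
- bar_grip (a point): Centre of the bar's grip block (bar frame 0, 0, 27 mm).
- oil_can: Grey can 68 mm across, 130 mm high, a bystander; origin at the centre of its underside.
- jar: Dark steel cup 80 mm across, 80 mm high, a bystander; origin at the centre of its underside.
- spanner: Open spanner 190 mm long lying on the bench, a bystander; origin under its middle.
Not all that is in view belongs to the job. Leave any purple look-alike of the cap4 alone. What is shaped like the cap1 but black is not meant.

How it is judged:
By the outcome, as a careful person would: the job done as asked, in the order asked, and still so for the second after the job is handed in, with the robot touching nothing.
It also fails if it takes over 72 s, if anything falls off the work surface, if the arm or the gripper's body presses on something with over 40 N, if the wrist force passes 120 N, or if a joint passes its speed limit or range.

### The arm

A 6-joint arm with a two-finger parallel gripper is mounted at the origin on the work surface. World frame = base frame: x ahead of the robot, y to its left, z up, the work surface at z = 0. Lengths are in m, angles in rad, forces in N, time in s.
With the tool pointing down it reaches from about 0.35 to 0.775 m from the base axis. Payload 7.3 kg.
Tool frame: the origin (TCP) lies at the very end of the fingers, on their centre line; the grasp point (between the pads) lies grip_point_offset behind it (grip_point_offset is the distance from the TCP to the grasp point, in m); z points along the fingers, y is the direction in which the jaws open and shut (so a half turn about z gives the same grasp; the last joint's range is limited). The gripper opens to 92 mm and grips with 3 to 60 N. Pads are 19 mm wide; open, the fingers measure 130 mm over their backs; the gripper's body (75 mm by 190 mm) begins 47 mm behind the grasp point.
Start: joints at [-1.251, 0.342, 1.524, -0, 1.275, -0.146], TCP at [0.236, -0.469, 0.227] pointing down, gripper open.
Joint ranges: [-2.53, 2.53], [-0.77, 2.02], [0.04, 2.7], [-1, 4.14], [0.28, 2.66], [-3.11, 3.11]. Speed limits (rad/s): [2.57, 2.57, 3.14, 3.14, 3.14, 3.14].

### API

Orientations are given as [roll, pitch, yaw] about the fixed x, y, z axes, in that order (R = Rz(yaw) Ry(pitch) Rx(roll)).
In Python, from cell import * gives the robot as it stands.
- The arm moves only by the shell command python3 -m inch 'ROWS' [OPENING] [FORCE]. ROWS is JSON, a list that holds one entry, the list of rows, each a list of 4 numbers: the shift along the tool's x, y, z in mm, then the turn about the tool's z in rad. In form: [[[x, y, z, roll], ...]]. A call has 1 to 10 rows; each row shifts and turns the commanded pose from where the row before left it, along the tool's axes as they then stand; what a row does not reach is not made up. A row lasts 1/8 s, in which the tool goes at most 62.5 mm and 10.7 degrees, less where a joint would pass 70% of its speed; a pose out of reach is approached as far as the arm can. A call with a gripper value outside its range is refused whole. OPENING is the closure, from -1 (fully open) to 1 (shut), set as the call begins (- or left out, the last holds). The fingers move at their own pace and stop on an object; FORCE is the grip in N (left out, the last holds). Time passes only in rows, so rows that do not move let the fingers close. It gives the time, the measured TCP pose, the force and the opening at its end, in the units of the state.
- observe(): the state, without advancing time (a new reading comes with each control period).
- read_camera(name): name is "side" or "top"; returns a dict with "img" (420x560x3 uint8, blue, green, red), "fx", "fy", "cx", "cy" (pixels), "eye" and "rotation" of the camera in the world. Camera axes: x right, y down, z forward; pixel columns grow to the right and rows downward; lengths in m; the calibration is good to about 2 mm. A picture is of the moment at which its call begins. There is no depth.
- hand_in(): hands the job in, once; it reports no verdict.
Trained networks look in the newest picture that a camera, given by its name, has taken for a name from the list of things; names that differ only in an ending like _2 or _b are one class to them, and where a whole thing is asked for, a point or a joint stands for the part that bears it (a point fixed in the world has none). Each returns a list of dicts, best first, with "conf" (0 to 1); they miss things now and then, are a little off and sometimes report something else, mostly with a low value. They report only what shows in the picture. A call takes as long as a camera call. They do not tell look-alikes from the thing itself.
- boxes_of(camera, label): "at" ([row, column] in pixels, amid what is visible of it).
- place_of(camera, label): "at" ([row, column] in pixels: a listed point, or the origin of a listed thing).
The state is a dict: "time": time; "qpos": joint angles; "qvel": joint speeds; "joint_efforts": joint torques, N m; "tool_pos": TCP position; "tool_rot": TCP orientation; "contact_force": force on the tool from outside, world axes, zero at the start; "torque": the same for the moment, N m; "opening": finger opening in m.
Only numpy, scipy, OpenCV 4.12 (cv2) and the standard library are available. Lean on these libraries where they do the work, as an engineer would, in place of code of your own. Each camera call takes 0.05 s, during which the arm holds its last target. There are 200 camera calls.

## Working session

There is one attempt and no reset: what is moved stays moved. The work goes in short steps, Python scripts to look and compute and a shell command to move; the robot and the scene stay as the last step left them, time stands still between calls to the robot, and variables do not carry over. Pictures are saved under pics/ and viewed, about 8 in all and at most 12, crops included, and the job is handed in when it is done.

```bash
ls; mkdir -p pics
python3 - <<'E'
from cell import *
import cv2
s=observe();print({k:s[k] for k in('time','tool_pos','tool_rot','opening')})
for c in('top','side'):
    r=read_camera(c);cv2.imwrite(f'pics/{c}0.png',r['img']);print(c,r['fx'],r['fy'],r['cx'],r['cy'],r['eye'],r['rotation'])
    for l in('hopper','open_saddle','keeper','bar_home','pan','pan_handle','pan_edge','cap1','bar','bar_grip'):
        print(l,[(round(d['conf'],2),[round(float(v),1) for v in d['at']]) for d in place_of(c,l)][:5])
try: print(grip_point_offset)
except Exception as e: print(e)
E
```

```text
pics
{'time': 0.0, 'tool_pos': array([ 0.23567447, -0.46866537,  0.22603825]), 'tool_rot': array([-3.14004434e+00, -1.99977014e-04,  4.65797566e-01]), 'opening': 0.09165928640496347}
top 539.7494358449767 539.7494358449767 270.79002641384494 215.61461567949172 [ 4.71046852e-01 -9.68484238e-06  1.69970294e+00] [-3.06695875e+00  2.51812345e-03 -1.58828391e+00]
hopper [(0.93, [228.3, 275.7])]
open_saddle [(0.81, [230.1, 306.3]), (0.47, [234.0, 340.3])]
keeper [(0.73, [217.3, 239.1])]
bar_home [(0.8, [226.0, 274.7]), (0.47, [229.1, 368.1])]
pan [(0.58, [234.0, 361.8])]
pan_handle [(0.71, [226.9, 372.8])]
pan_edge [(0.84, [230.9, 340.4])]
cap1 [(0.72, [189.7, 362.1]), (0.57, [192.7, 395.3]), (0.56, [273.6, 370.8]), (0.53, [236.7, 370.6]), (0.5, [227.7, 369.6])]
bar [(0.97, [247.2, 172.2]), (0.38, [155.0, 320.6])]
bar_grip [(0.87, [250.1, 179.0])]
side 380.7799162514648 380.7799162514648 276.6060224125889 205.43176764718638 [ 0.25140584 -0.54752925  0.62493858] [-2.24682209 -0.01881823 -0.5501217 ]
hopper []
open_saddle []
keeper []
bar_home []
pan [(0.57, [351.0, 342.0])]
pan_handle [(0.77, [312.8, 346.0])]
pan_edge [(0.7, [312.0, 314.5])]
cap1 [(0.9, [360.5, 334.6]), (0.7, [372.7, 327.1]), (0.7, [367.1, 425.1]), (0.62, [344.2, 362.3]), (0.6, [355.9, 348.4])]
bar [(0.39, [349.8, 339.6])]
bar_grip []
0.0188
```

View pics/top0.png

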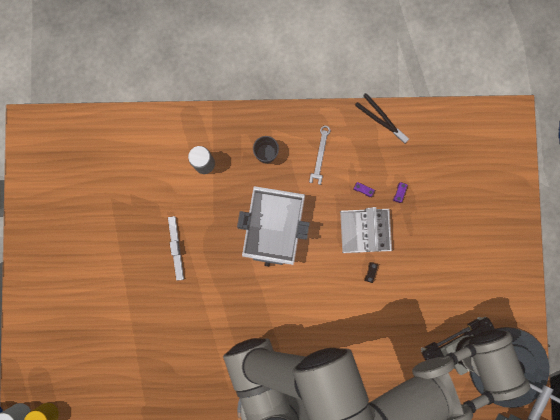

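View pics/side0.png

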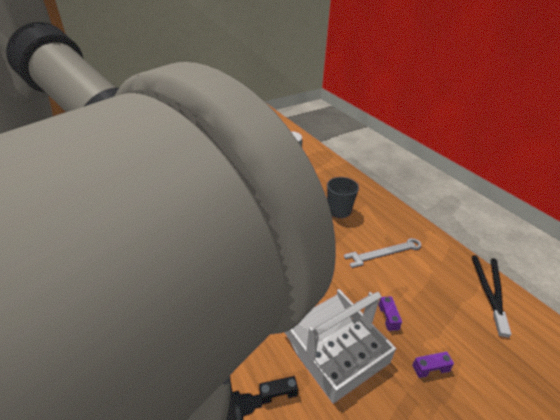

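```bash
cat > h.py <<'E'
import numpy as np, cv2
from scipy.spatial.transform import Rotation as R
from cell import *
def ray(cam,rc):
    d=np.array([(rc[1]-cam['cx'])/cam['fx'],(rc[0]-cam['cy'])/cam['fy'],1.])
    return np.array(cam['eye']),R.from_euler('xyz',cam['rotation']).as_matrix()@d
def at(cam,rc,z):
    e,d=ray(cam,rc); return e+d*(z-e[2])/d[2]
def px(cam,p):
    c=R.from_euler('xyz',cam['rotation']).as_matrix().T@(np.array(p)-cam['eye'])
    return cam['fy']*c[1]/c[2]+cam['cy'],cam['fx']*c[0]/c[2]+cam['cx']
def tri(c1,a,c2,b):
    (e1,d1),(e2,d2)=ray(c1,a),ray(c2,b)
    A=np.stack([d1,-d2],1);t=np.linalg.lstsq(A,e2-e1,rcond=None)[0]
    p,q=e1+t[0]*d1,e2+t[1]*d2
    return (p+q)/2,np.linalg.norm(p-q)
E
python3 - <<'E'
from h import *
np.set_printoptions(precision=4,suppress=True)
t=read_camera('top');s=read_camera('side')
print(s['eye'])
for n,rc,z in[('hop',(228.3,275.7),0),('open',(230.1,306.3),.1),('keep',(217.3,239.1),.1),('home',(226,274.7),.1),('panh',(226.9,372.8),.11),('panedge',(230.9,340.4),.03),('pan',(234,361.8),0),('bar',(247.2,172.2),0),('grip',(250.1,179),.027),('barendA',(217.5,172.5),.014),('barendB',(279,180),.014),
 ('hc1',(188,255),.1),('hc2',(193,304),.1),('hc3',(264,293),.1),('hc4',(256,243),.1)]:
    print(n,at(t,rc,z))
print(tri(t,(226.9,372.8),s,(312.8,346.)),tri(t,(230.9,340.4),s,(312,314.5)))
img=t['img']
c=cv2.resize(img[180:270,225:405],None,fx=4.4,fy=4.4,interpolation=cv2.INTER_CUBIC);cv2.imwrite('pics/crop1.png',c)
E
```

```text
[ 0.2514 -0.5475  0.6249]
hop [ 0.5578 -0.0127  0.    ]
open [ 0.5458 -0.1026  0.1   ]
keep [0.5874 0.0962 0.1   ]
home [ 0.5596 -0.0091  0.1   ]
panh [ 0.5513 -0.2981  0.11  ]
panedge [ 0.5447 -0.2125  0.03  ]
pan [ 0.5351 -0.2834  0.    ]
bar [0.5041 0.3139 0.    ]
grip [0.4942 0.2879 0.027 ]
barendA [0.5967 0.31   0.014 ]
barendB [0.4047 0.2874 0.014 ]
hc1 [0.6742 0.0476 0.1   ]
hc2 [ 0.6566 -0.0982  0.1   ]
hc3 [ 0.4463 -0.0611  0.1   ]
hc4 [0.4725 0.0862 0.1   ]
(array([ 0.5498, -0.297 ,  0.1094]), np.float64(0.004008664754380165)) (array([ 0.5483, -0.2163,  0.0158]), np.float64(0.007042707087475322))
```

View pics/crop1.png

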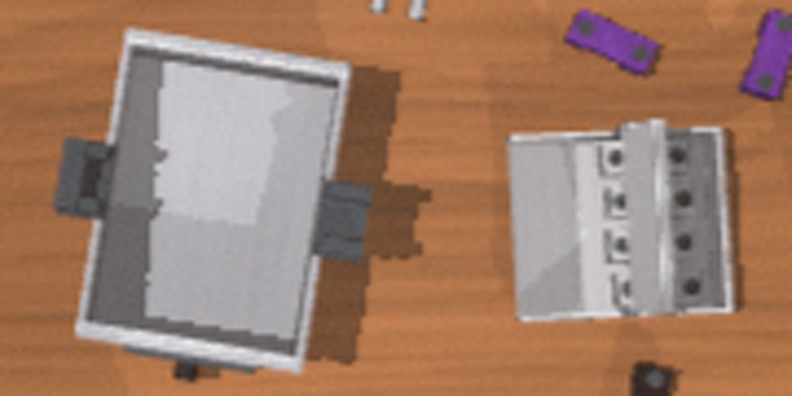

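```bash
python3 -m inch '[[[0,60,0,0],[0,60,0,0],[0,60,0,0],[0,60,0,0],[0,60,0,0],[0,60,0,0],[0,60,0,0],[0,60,0,0]]]'; python3 -c "
from cell import *
s=observe();print(s['time'],s['qpos'],s['tool_pos'],s['tool_rot'])"
```

```text
time: 2.2
tool_pos: [0.3893, -0.7762, 0.191]
tool_rot: [3.059, -0.001, 0.466]
contact_force: [0.4, 0.2, 0.4]
opening: 0.0916
2.2 [-1.19699714  1.17377631  0.03935892  0.00846579  1.84652282 -0.08923338] [ 0.38929045 -0.77615727  0.19096426] [ 3.05926657e+00 -6.04164747e-04  4.65696149e-01]
```

```bash
cat > o.py <<'E'
import json
from cell import *
import numpy as np
from scipy.spatial.transform import Rotation as R
s=observe();z=R.from_euler('xyz',s['tool_rot']).as_matrix()
open('log.jsonl','a').write(json.dumps([list(map(float,s['qpos'])),list(map(float,s['tool_pos'])),list(map(float,s['tool_rot']))])+'\n')
np.set_printoptions(precision=3,suppress=True)
print('t',round(s['time'],2),'q',np.array(s['qpos']),'p',np.array(s['tool_pos']),'rpy',np.array(s['tool_rot']),'z',z[:,2],'y',z[:,1],'F',np.array(s['contact_force']),'T',np.array(s['torque']),'op',round(s['opening'],4))
E
python3 o.py
python3 -m inch '[[[0,60,0,0],[0,60,0,0],[0,60,0,0]]]'>/dev/null; python3 o.py
python3 -m inch '[[[0,-50,0,0],[0,-50,0,0]]]'>/dev/null; python3 o.py
python3 -m inch '[[[0,0,0,0]]]'>/dev/null; python3 o.py
```

```text
t 2.2 q [-1.197  1.174  0.039  0.008  1.847 -0.089] p [ 0.389 -0.776  0.191] rpy [ 3.059 -0.001  0.466] z [ 0.037 -0.073 -0.997] y [ 0.447 -0.891  0.082] F [0.385 0.183 0.419] T [0.037 0.015 0.013] op 0.0916
t 2.58 q [-1.196  1.2    0.037  0.019  1.699 -0.087] p [ 0.41  -0.817  0.175] rpy [2.936 0.    0.466] z [ 0.092 -0.182 -0.979] y [ 0.44  -0.875  0.204] F [-0.151  0.231  0.402] T [ 0.148  0.089 -0.025] op 0.0917
t 2.83 q [-1.203  0.958  0.593  0.021  1.386 -0.1  ] p [ 0.386 -0.772  0.163] rpy [ 2.937 -0.     0.466] z [ 0.092 -0.182 -0.979] y [ 0.44  -0.875  0.203] F [ 0.046 -1.04   0.917] T [ 0.107  0.069 -0.036] op 0.0917
t 2.95 q [-1.203  0.955  0.604  0.02   1.392 -0.1  ] p [ 0.384 -0.767  0.16 ] rpy [ 2.951 -0.002  0.466] z [ 0.087 -0.169 -0.982] y [ 0.441 -0.877  0.19 ] F [0.231 0.876 0.642] T [0.084 0.045 0.028] op 0.0915
```

```bash
cat > kin.py <<'E'
import json,numpy as np
from scipy.spatial.transform import Rotation as R
from scipy.optimize import least_squares
Rz=lambda a:R.from_euler('z',a).as_matrix(); Ry=lambda a:R.from_euler('y',a).as_matrix()
LO=np.array([-2.53,-.77,.04,-1,.28,-3.11]);HI=np.array([2.53,2.02,2.7,4.14,2.66,3.11])
def fk(q,P):
    a,d,h,L1,L2,e,L3=P
    F=Rz(q[0])@Ry(q[1]+q[2]); T=F@Rz(q[3])@Ry(q[4])@Rz(q[5]+np.pi/2)
    return Rz(q[0])@np.array([a,d,h])+Rz(q[0])@Ry(q[1])@[0,0,L1]+F@[e,0,L2]+T@[0,0,L3],T
D=[json.loads(l) for l in open('log.jsonl')]+[[[-1.251,.342,1.524,0,1.275,-.146],[.23567,-.46867,.22604],[-3.14004,-.0002,.4658]]]
def fit():
    f=lambda P:np.concatenate([fk(q,P)[0]-np.array(p) for q,p,_ in D]+[[.01*(P[0]),.01*P[5]]])
    return least_squares(f,[0,.07,.3,.4,.4,0,.2])
_r=fit();P=_r.x
def ik(p,T,tries=8,seed=0):
    rng=np.random.default_rng(seed);best=None
    def f(q):
        x,M=fk(q,P);return np.r_[(x-p)*5,R.from_matrix(M.T@T).as_rotvec()]
    for i in range(tries):
        q0=np.array([np.arctan2(p[1],p[0]),.4,1.4,[0,1.57,3][i%3],1.2,0])+rng.normal(0,.3,6);q0=np.clip(q0,LO+.01,HI-.01)
        r=least_squares(f,q0,bounds=(LO,HI))
        if best is None or r.cost<best.cost: best=r
    return best.x,best.cost
E
python3 - <<'E'
from kin import *
np.set_printoptions(precision=3,suppress=True)
print(P,_r.cost)
for q,p,o in D: print(np.array(p)-fk(q,P)[0],R.from_matrix(fk(q,P)[1].T@R.from_euler('xyz',o).as_matrix()).as_rotvec())
def ori(alpha,az,sx):  # z tilted alpha from down toward azimuth az; sx: tool x along sx*horizontal perpendicular(az-90deg)
    o=np.array([np.cos(az),np.sin(az),0]);z=np.sin(alpha)*o+[0,0,-np.cos(alpha)]
    x=sx*np.array([np.sin(az),-np.cos(az),0]);return np.stack([x,np.cross(z,x),z],1)
az=np.pi/2+.05
for sx in(1,-1):
    print('grasp',sx,*ik(np.array([.55,-.29,.1]),ori(np.pi/6,az,sx)))
    print('up',sx,*ik(np.array([.5,-.25,.35]),ori(np.pi/6,az,sx)))
    print('push',sx,*ik(np.array([-.05,.7,.35]),ori(np.pi/6,az,sx)))
    print('push52',sx,*ik(np.array([-.05,.7,.35]),ori(.9,az,sx)))
    for ph in(0,.8,1.6,2.4,3.14): print('pour',sx,ph,*ik(np.array([.56,-.05,.3]),ori(.9,az,sx)@Rz(ph)), *ik(np.array([.56,-.05,.3]),ori(.9,az,sx)@Rz(-ph)))
E
```

```text
Traceback (most recent call last):
NameError: name '_r' is not defined
```

```bash
sed -i 's/^_r=fit();P=_r.x/P=fit().x/' kin.py
cat > ori.py <<'E'
from kin import *
np.set_printoptions(precision=3,suppress=True)
def ori(alpha,az,sx):
    o=np.array([np.cos(az),np.sin(az),0]);z=np.sin(alpha)*o+[0,0,-np.cos(alpha)]
    x=sx*np.array([np.sin(az),-np.cos(az),0]);return np.stack([x,np.cross(z,x),z],1)
E
python3 - <<'E'
from ori import *
print(P)
for q,p,o in D: print(np.array(p)-fk(q,P)[0],R.from_matrix(fk(q,P)[1].T@R.from_euler('xyz',o).as_matrix()).as_rotvec())
az=np.pi/2+.05
def s(n,p,T):
    q,c=ik(np.array(p),T); print(n,q,'%.4f'%c)
for sx in(1,-1):
    print('sx',sx)
    s('grasp',[.55,-.29,.1],ori(np.pi/6,az,sx))
    s('up',[.5,-.25,.35],ori(np.pi/6,az,sx))
    s('push',[-.05,.7,.35],ori(np.pi/6,az,sx))
    s('push52',[-.05,.7,.35],ori(.9,az,sx))
    for ph in(0,1.6,3.14,-1.6,-3.14): s('pour%.1f'%ph,[.56,-.05,.3],ori(.9,az,sx)@Rz(ph))
E
```

```text
[-0.001  0.076  0.226  0.506  0.38   0.047  0.321]
[ 0. -0. -0.] [-0.  0. -0.]
[-0.  0. -0.] [-0.  0. -0.]
[-0. -0.  0.] [-0. -0. -0.]
[ 0. -0.  0.] [ 0. -0. -0.]
[-0.  0. -0.] [ 0.002  0.    -0.   ]
sx 1
grasp [-0.785  0.844  1.106  0.342  1.595  0.673] 0.0000
up [-0.796  0.556  0.964  0.373  2.002  0.816] 0.0000
push [1.507 0.325 1.326 0.069 0.97  3.004] 0.0000
push52 [1.484 0.204 1.709 0.318 0.349 2.756] 0.0000
pour0.0 [-0.602  0.605  1.225  0.711  1.876  0.937] 0.0000
pour1.6 [-0.602  0.605  1.225  0.711  1.876  2.537] 0.0000
pour3.1 [-0.602  0.605  1.225  0.711  1.876 -2.207] 0.0000
pour-1.6 [-0.602  0.605  1.225  0.711  1.876 -0.663] 0.0000
pour-3.1 [-0.602  0.605  1.225  0.711  1.876 -2.203] 0.0000
sx -1
grasp [-0.785  0.844  1.106  0.342  1.595 -2.469] 0.0000
up [-0.796  0.556  0.964  0.373  2.002 -2.326] 0.0000
push [ 1.507  0.325  1.326  0.069  0.97  -0.138] 0.0000
push52 [ 1.484  0.204  1.709  0.318  0.349 -0.386] 0.0000
pour0.0 [-0.602  0.605  1.225  0.711  1.876 -2.205] 0.0000
pour1.6 [-0.602  0.605  1.225  0.711  1.876 -0.605] 0.0000
pour3.1 [-0.602  0.605  1.225  0.711  1.876  0.935] 0.0000
pour-1.6 [-0.602  0.605  1.225  0.711  1.876  2.478] 0.0000
pour-3.1 [-0.602  0.605  1.225  0.711  1.876  0.938] 0.0000
```

```bash
cat > plan.py <<'E'
import sys
from h import *
s=observe();p=np.array(s['tool_pos']);T=R.from_euler('xyz',s['tool_rot']).as_matrix()
for a in sys.argv[1:]:
    w=np.array(eval('['+a+']'));d=T.T@(w-p)*1e3;n=int(np.ceil(np.linalg.norm(d)/61));print(a,'tot',d.round(1),'n',n,'row',(d/n).round(1));p=w
E
python3 plan.py .5,-.3,.4 .35,.4,.4 -.1,.75,.33
```

```text
.5,-.3,.4 tot [ 313.5 -312.8 -303.9] n 9 row [ 34.8 -34.8 -33.8]
.35,.4,.4 tot [ 180.5 -680.2 -131. ] n 12 row [ 15.  -56.7 -10.9]
-.1,.75,.33 tot [-244.9 -518.7  -29.2] n 10 row [-24.5 -51.9  -2.9]
```

```bash
python3 -m inch '[[[35,-35,-34,0],[35,-35,-34,0],[35,-35,-34,0],[35,-35,-34,0],[35,-35,-34,0],[35,-35,-34,0],[35,-35,-34,0],[35,-35,-34,0],[35,-35,-34,0]]]'>/dev/null; python3 o.py
python3 -m inch '[[[18,-58,-11,0],[18,-58,-11,0],[18,-58,-11,0],[18,-58,-11,0],[18,-58,-11,0],[18,-58,-11,0],[18,-58,-11,0],[18,-58,-11,0],[18,-58,-11,0],[18,-58,-11,0]]]'>/dev/null; python3 o.py; python3 plan.py .35,.4,.4 -.1,.75,.33
```

```text
t 4.08 q [-0.615  0.284  1.148 -0.096  1.523  0.486] p [ 0.503 -0.299  0.404] rpy [ 2.932 -0.002  0.466] z [ 0.096 -0.185 -0.978] y [ 0.439 -0.874  0.208] F [ 1.654 -0.019  1.196] T [ 0.117 -0.02  -0.057] op 0.0914
t 5.33 q [ 0.641  0.265  1.204 -0.205  1.701  1.723] p [0.397 0.312 0.392] rpy [ 2.937 -0.005  0.466] z [ 0.096 -0.18  -0.979] y [ 0.439 -0.875  0.204] F [ 1.019 -0.69  -0.38 ] T [ 0.141  0.008 -0.   ] op 0.0919
.35,.4,.4 tot [ -2.9 -96.3 -27.7] n 2 row [ -1.4 -48.2 -13.9]
-.1,.75,.33 tot [-245.2 -518.   -37.5] n 10 row [-24.5 -51.8  -3.8]
```

```bash
python3 -m inch '[[[-25,-56,-6,0],[-25,-56,-6,0],[-25,-56,-6,0],[-25,-56,-6,0],[-25,-56,-6,0],[-25,-56,-6,0],[-25,-56,-6,0],[-25,-56,-6,0],[-25,-56,-6,0],[-25,-56,-6,0]]]'>/dev/null; python3 o.py
python3 -m inch '[[[10,-58,-12,0],[20,-55,-12,0],[20,-55,-12,0],[20,-55,-12,0],[20,-55,-12,0],[20,-55,-12,0]]]'>/dev/null; python3 o.py
```

```text
t 6.58 q [ 1.611  0.876  0.305 -0.101  2.141  2.669] p [-0.078  0.698  0.337] rpy [ 2.94  -0.002  0.466] z [ 0.092 -0.178 -0.98 ] y [ 0.44  -0.875  0.2  ] F [0.563 2.229 1.492] T [0.19  0.032 0.001] op 0.0921
t 7.33 q [ 1.604  1.02   0.036 -0.052  2.657  2.695] p [-0.089  0.61   0.367] rpy [2.599 0.194 0.388] z [ 0.043 -0.54  -0.84 ] y [ 0.416 -0.755  0.507] F [ 0.406 -0.445 -0.161] T [0.298 0.018 0.028] op 0.0918
```

```bash
cat > sim.py <<'E'
from ori import *
def lsq(q,p,T,w):
    f=lambda q:np.r_[(fk(q,P)[0]-p)*w,R.from_matrix(fk(q,P)[1].T@T).as_rotvec()]
    return least_squares(f,np.clip(q,LO+1e-4,HI-1e-4),bounds=(LO,HI)).x
def dls(q,p,T,lam=.05,n=30,w=1.):
    q=q.copy()
    for _ in range(n):
        x,M=fk(q,P);e=np.r_[(p-x)*w,M@R.from_matrix(M.T@T).as_rotvec()]
        J=np.zeros((6,6))
        for i in range(6):
            d=q.copy();d[i]+=1e-5;x2,M2=fk(d,P);J[:,i]=np.r_[(x2-x)*w,M@R.from_matrix(M.T@M2).as_rotvec()]/1e-5
        q=np.clip(q+J.T@np.linalg.solve(J@J.T+lam**2*np.eye(6),e),LO,HI)
    return q
def run(q,rows,step):
    q=np.array(q)
    for r in rows:
        p,T=fk(q,P);q=step(q,p+T@np.array(r[:3])/1e3,T@Rz(r[3]))
    return q
def rep(q):
    p,T=fk(q,P);return f'q {q} p {p} z {T[:,2]}'
E
python3 - <<'E'
from sim import *
A=[-1.251,.342,1.524,0,1.275,-.146];ra=[[0,60,0,0]]*11
B=[1.611,.876,.305,-.101,2.141,2.669];rb=[[10,-58,-12,0]]+[[20,-55,-12,0]]*5
for n,st in[('lsq1',lambda q,p,T:lsq(q,p,T,1.)),('lsq5',lambda q,p,T:lsq(q,p,T,5.)),('dls.05',dls),('dls1',lambda q,p,T:dls(q,p,T,.2,10)),('dlsN',lambda q,p,T:dls(q,p,T,.05,200))]:
    print(n);print(rep(run(A,ra[:8],st)));print(rep(run(A,ra,st)));print(rep(run(B,rb,st)))
E
```

```text
lsq1
q [-1.195  1.186  0.04   0.004  1.869 -0.089] p [ 0.387 -0.769  0.18 ] z [ 0.021 -0.042 -0.999]
q [-1.194  1.227  0.04   0.009  1.778 -0.087] p [ 0.398 -0.792  0.146] z [ 0.043 -0.086 -0.995]
q [ 1.624  1.125  0.04  -0.09   2.08   2.686] p [-0.094  0.787  0.233] z [ 0.084 -0.1   -0.991]
lsq5
q [-1.196  1.152  0.04   0.035  1.563 -0.085] p [ 0.43  -0.854  0.232] z [ 0.17  -0.338 -0.926]
q [-1.197  1.15   0.04   0.071  1.165 -0.093] p [ 0.477 -0.948  0.303] z [ 0.319 -0.634 -0.705]
q [ 1.63   0.985  0.04  -0.03   1.542  2.699] p [-0.123  0.938  0.394] z [-0.003  0.545 -0.839]
dls.05
q [-1.191  1.745  0.04   0.018  2.66  -0.071] p [ 0.278 -0.484 -0.075] z [-0.35   0.898 -0.264]
q [-1.18   2.02   0.04   0.065  2.66  -0.022] p [ 0.251 -0.384 -0.214] z [-0.353  0.936  0.008]
q [ 1.646  2.02   0.04  -0.507  2.66   2.185] p [-0.039  0.458 -0.198] z [ 0.297 -0.953  0.059]
dls1
q [-1.195  1.239  0.04   0.004  1.939 -0.088] p [ 0.377 -0.745  0.136] z [-0.024  0.073 -0.997]
q [-1.193  1.35   0.04   0.009  1.918 -0.085] p [ 0.377 -0.736  0.043] z [-0.053  0.156 -0.986]
q [ 1.625  1.244  0.04  -0.099  2.214  2.673] p [-0.092  0.741  0.151] z [ 0.098 -0.345 -0.933]
dlsN
q [-1.191  1.745  0.04   0.018  2.66  -0.071] p [ 0.278 -0.484 -0.075] z [-0.35   0.898 -0.264]
q [-1.18   2.02   0.04   0.065  2.66  -0.022] p [ 0.251 -0.384 -0.214] z [-0.353  0.936  0.008]
q [ 1.646  2.02   0.04  -0.507  2.66   2.185] p [-0.039  0.458 -0.198] z [ 0.297 -0.953  0.059]
```

```bash
python3 plan.py -.09,.55,.3
python3 -m inch '[[[0,-5,40,0],[0,20,40,0]]]'>/dev/null; python3 o.py
for i in 1 2 3; do python3 -m inch '[[[0,-30,-20,0],[0,-30,-20,0]]]'>/dev/null; python3 o.py; done
```

```text
-.09,.55,.3 tot [-10.   11.   88.4] n 2 row [-5.   5.5 44.2]
t 7.58 q [ 1.596  0.809  0.589 -0.041  2.313  2.705] p [-0.081  0.575  0.324] rpy [2.601 0.192 0.389] z [ 0.044 -0.538 -0.842] y [ 0.416 -0.756  0.505] F [0.086 1.051 1.281] T [ 0.39  -0.028 -0.005] op 0.0922
t 7.83 q [ 1.624  1.064  0.055 -0.027  2.596  2.735] p [-0.106  0.627  0.325] rpy [2.598 0.194 0.387] z [ 0.043 -0.541 -0.84 ] y [ 0.416 -0.755  0.507] F [-0.153  2.199  1.854] T [0.332 0.03  0.027] op 0.0918
t 8.07 q [1.64  1.066 0.036 0.004 2.657 2.774] p [-0.12   0.612  0.338] rpy [2.557 0.213 0.375] z [ 0.038 -0.578 -0.815] y [ 0.414 -0.733  0.539] F [-0.225 -0.024 -0.165] T [ 0.36   0.005 -0.017] op 0.0915
t 8.32 q [1.656 1.075 0.036 0.034 2.657 2.813] p [-0.134  0.61   0.333] rpy [2.55  0.22  0.371] z [ 0.034 -0.585 -0.81 ] y [ 0.414 -0.729  0.545] F [ 0.212 -1.078 -0.286] T [ 0.399 -0.003  0.04 ] op 0.092
```

```bash
cat > g.py <<'E'
from sim import *
import itertools
A=[-1.251,.342,1.524,0,1.275,-.146];ra=[[0,60,0,0]]*8
A2=[-1.197,1.174,.04,.008,1.847,-.089]
B=[1.611,.876,.305,-.101,2.141,2.669];rb=[[10,-58,-12,0]]+[[20,-55,-12,0]]*5
C=[1.624,1.064,.055,-.027,2.596,2.735];rc=[[0,-30,-20,0]]*2
tests=[(A,ra,[1.174,.039,1.847]),(A2,[[0,60,0,0]]*3,[1.2,.037,1.699]),(B,rb,[1.02,.036,2.657]),(C,rc,[1.066,.036,2.657])]
def dl2(q,p,T,lam,n,w,best):
    q=q.copy();bq,be=q,1e9
    for _ in range(n+1):
        x,M=fk(q,P);e=np.r_[(p-x)*w,M@R.from_matrix(M.T@T).as_rotvec()]
        if e@e<be-1e-12: be=e@e;bq=q
        z=np.eye(3)
        J=np.zeros((6,6));
        for i in range(6):
            d=q.copy();d[i]+=1e-5;x2,M2=fk(d,P);J[:,i]=np.r_[(x2-x)*w,M@R.from_matrix(M.T@M2).as_rotvec()]/1e-5
        q=np.clip(q+J.T@np.linalg.solve(J@J.T+lam**2*np.eye(6),e),LO,HI)
    return bq if best else q
out=[]
for lam,n,w,b in itertools.product([.02,.05,.1,.2,.4],[3,10,30],[1,2,5],[0,1]):
    c=0;rs=[]
    for q,r,g in tests:
        o=run(q,r,lambda q,p,T:dl2(q,p,T,lam,n,w,b))[[1,2,4]];rs.append(o);c+=np.sum((o-g)**2)
    out.append((c,lam,n,w,b,rs))
out.sort(key=lambda x:x[0])
for o in out[:5]: print(o)
E
timeout 500 python3 g.py
```

```text
(np.float64(0.1862444822512534), 0.02, 30, 2, 1, [array([1.09 , 0.127, 1.924]), array([1.174, 0.04 , 1.847]), array([1.031, 0.04 , 2.284]), array([1.064, 0.055, 2.596])])
(np.float64(0.1941878524081899), 0.2, 10, 1, 1, [array([1.143, 0.055, 1.928]), array([1.174, 0.04 , 1.847]), array([1.022, 0.04 , 2.258]), array([1.086, 0.04 , 2.592])])
(np.float64(0.19523101643222968), 0.2, 30, 1, 1, [array([1.15 , 0.04 , 1.937]), array([1.174, 0.04 , 1.847]), array([1.022, 0.04 , 2.258]), array([1.086, 0.04 , 2.592])])
(np.float64(0.20029085227418528), 0.2, 3, 2, 1, [array([1.139, 0.053, 1.899]), array([1.174, 0.04 , 1.847]), array([1.02 , 0.04 , 2.245]), array([1.064, 0.055, 2.596])])
(np.float64(0.2029329485891135), 0.2, 10, 2, 1, [array([1.158, 0.04 , 1.928]), array([1.174, 0.04 , 1.847]), array([1.02 , 0.04 , 2.245]), array([1.064, 0.055, 2.596])])
```

```bash
for i in 1 2 3; do python3 -m inch '[[[-13,33,-49,0],[-13,33,-49,0]]]'>/dev/null; python3 o.py|sed 's/y \[.*//'; done
```

```text
t 8.57 q [1.654 0.977 0.036 0.041 2.657 2.82 ] p [-0.133  0.597  0.393] rp
t 8.82 q [1.653 0.877 0.036 0.051 2.657 2.829] p [-0.132  0.577  0.452] rp
t 9.07 q [1.653 0.78  0.036 0.062 2.657 2.842] p [-0.131  0.552  0.509] rp
```

```bash
python3 -m inch '[[[-8,18,-55,0],[-8,18,-55,0],[-8,18,-55,0],[-6,14,-57,0],[-6,14,-57,0],[-6,14,-57,0],[-4,8,-59,0],[-4,8,-59,0],[-4,8,-59,0],[-4,8,-59,0]]]'>/dev/null; python3 o.py
```

```text
t 10.32 q [1.585 0.38  0.036 0.154 2.657 2.875] p [-0.105  0.402  0.705] rpy [-3.055  0.041  0.422] z [-0.072  0.063 -0.995] y [ 0.405 -0.91  -0.087] F [ 0.202 -0.031 -0.007] T [ 0.022 -0.095  0.018] op 0.0919
```

```bash
python3 -m inch '[[[0,-5,-60,0],[0,-7,-60,0],[0,-9,-60,0],[0,-11,-60,0],[0,-13,-59,0],[0,-15,-59,0],[0,-17,-58,0],[0,-19,-57,0]]]'>/dev/null; python3 o.py
```

```text
t 11.32 q [1.396 0.168 0.036 0.381 2.657 2.915] p [-0.08   0.303  0.781] rpy [-2.838  0.009  0.416] z [-0.128  0.27  -0.954] y [ 0.383 -0.874 -0.299] F [-0.207  0.168  0.033] T [-0.116 -0.064 -0.035] op 0.0919
```

```bash
python3 plan.py .15,.5,.5 .3,.72,.2
python3 - <<'E'
from sim import *
s=D[-1] 
import json
q,p,o=json.loads(open('log.jsonl').readlines()[-1]);T=R.from_euler('xyz',o).as_matrix()
print(ik(np.array([.3,.7,.25]),T))
d=np.array([.42,.91,0])*60;print(T.T@d)
E
```

```text
.15,.5,.5 tot [2.924e+02 2.000e-01 2.916e+02] n 7 row [41.8  0.  41.7]
.3,.72,.2 tot [228.6 -45.  326.5] n 7 row [32.7 -6.4 46.6]
(array([0.955, 0.686, 0.923, 0.269, 1.387, 2.081]), np.float64(1.1507354556239944e-30))
[ 45.11  -38.058  11.528]
```

```bash
python3 -m inch '[[[38,-2,44,0],[38,-2,44,0],[38,-2,44,0],[38,-2,44,0],[38,-2,44,0],[38,-3,44,0],[38,-3,44,0],[38,-3,44,0],[38,-3,44,0],[38,-3,44,0]]]'>/dev/null; python3 o.py;python3 -m inch '[[[38,-3,44,0],[38,-3,44,0],[38,-3,44,0],[38,-3,44,0],[45,-38,11,0],[45,-38,11,0],[45,-38,11,0],[45,-38,11,0]]]'>/dev/null; python3 o.py
```

```text
t 12.57 q [1.003 0.338 1.155 0.261 1.49  2.16 ] p [0.189 0.59  0.38 ] rpy [-2.836  0.014  0.415] z [-0.134  0.269 -0.954] y [ 0.381 -0.875 -0.3  ] F [-0.303  1.172  0.41 ] T [-0.129 -0.05  -0.017] op 0.0918
t 13.57 q [0.992 1.187 0.036 0.274 1.708 2.222] p [0.36  0.846 0.198] rpy [-2.803 -0.016  0.404] z [-0.117  0.311 -0.943] y [ 0.376 -0.865 -0.332] F [ -6.387 -14.709  11.611] T [-0.673  0.222  0.129] op 0.0918
```

```bash
python3 -m inch '[[[45,-38,11,0],[45,-38,11,0],[45,-38,11,0],[45,-38,11,0]]]'>/dev/null; python3 o.py
```

```text
t 14.07 q [1.    1.233 0.037 0.282 1.501 2.216] p [0.383 0.901 0.174] rpy [-2.695 -0.127  0.359] z [-0.044  0.445 -0.895] y [ 0.368 -0.825 -0.428] F [-0.961 -0.13   0.526] T [-0.25  -0.038  0.083] op 0.0918
```

```bash
python3 -m inch '[[[45,-38,11,0],[22,-19,5,0]]]'>/dev/null; python3 o.py
cat > pan.py <<'E'
from h import *
def panpts(o,yaw):
    T=R.from_euler('z',yaw).as_matrix();f=lambda *a:np.array(o)+T@np.array(a)
    return f
def overlay(cam,f,segs,col=(0,0,255),img=None,k=4):
    for a,b in segs:
        p,q=px(cam,f(*a)),px(cam,f(*b));cv2.line(img,(int((p[1]+.5)*k),int((p[0]+.5)*k)),(int((q[1]+.5)*k),int((q[0]+.5)*k)),col,1)
s=.018
hz=[(0.009,-.065,.1256),(0.009,.065,.1256),(-.009,.065,.0944),(-.009,-.065,.0944)]
rim=[(-.08,-.065,.045),(-.08,.065,.045),(.067,.065,.045),(.067,-.065,.045)]
loop=lambda P:[(P[i],P[(i+1)%4]) for i in range(4)]
E
python3 - <<'E'
from pan import *
t=read_camera('top');a=[place_of('top',l)[0]['at'] for l in('pan_handle','pan_edge','pan')]
s=read_camera('side');r=[place_of('side',l) for l in('pan_handle','pan_edge','pan')]
b=[x[0]['at'] if x else None for x in r]
print(a,b)
print(at(t,a[0],.11),at(t,a[1],.03),at(t,a[2],0))
for i in(0,1,2):
    if b[i] is not None: print(tri(t,a[i],s,b[i]))
h=at(t,a[0],.11);o=[h[0],h[1],0];yaw=np.deg2rad(-87)
k=4
for n,c,(r0,r1,c0,c1) in(('top',t,(190,265,320,410)),('side',s,(270,410,270,410))):
    im=cv2.resize(c['img'],None,fx=k,fy=k,interpolation=cv2.INTER_CUBIC)
    overlay(c,panpts(o,yaw),loop(hz)+loop(rim),img=im,k=k)
    cv2.imwrite(f'pics/ov_{n}.png',im[r0*k:r1*k,c0*k:c1*k])
A=cv2.imread('pics/ov_top.png');B=cv2.imread('pics/ov_side.png');H=max(len(A),len(B))
C=np.zeros((H,A.shape[1]+B.shape[1],3),np.uint8);C[:len(A),:A.shape[1]]=A;C[:len(B),A.shape[1]:]=B;C=cv2.resize(C,None,fx=.85,fy=.85);print(C.shape);cv2.imwrite('pics/ov1.png',C)
E
```

```text
t 14.32 q [1.001 1.24  0.037 0.286 1.436 2.214] p [0.392 0.918 0.175] rpy [-2.654 -0.167  0.339] z [-0.018  0.491 -0.871] y [ 0.367 -0.807 -0.462] F [-0.472  0.143  0.038] T [-0.29   0.033  0.021] op 0.0919
[[228.2, 369.4], [232.2, 341.2], [232.0, 365.0]] [[313.4, 346.0], [309.2, 314.4], [351.7, 338.5]]
[ 0.54764226 -0.28799403  0.11      ] [ 0.54064908 -0.21490396  0.03      ] [ 0.54121105 -0.29370007  0.        ]
(array([ 0.5500487 , -0.2912594 ,  0.10080406]), np.float64(0.005008153039003609))
(array([ 0.54448902, -0.21766567,  0.02873233]), np.float64(0.009133818449169136))
(array([ 0.54436406, -0.29647971, -0.00226157]), np.float64(0.007690610619858461))
(476, 782, 3)
```

View pics/ov1.png

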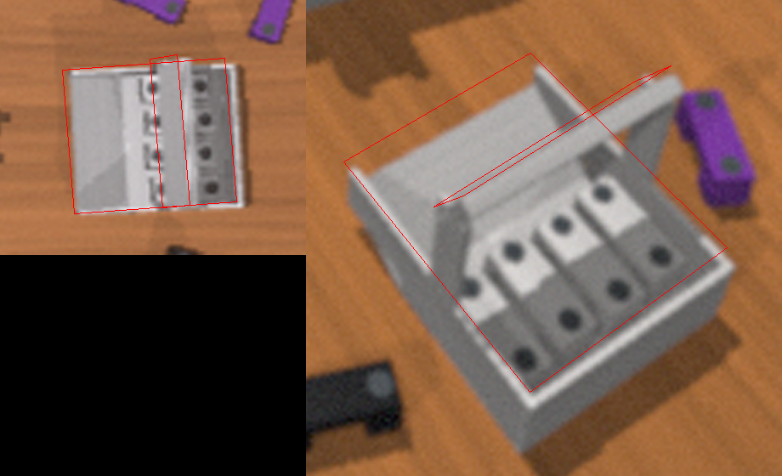

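```bash
python3 plan.py .36,.6,.42 .45,0,.42 .55,-.40,.30 .551,-.345,.198
python3 - <<'E'
from sim import *
from cell import *
s=observe();T=R.from_euler('xyz',s['tool_rot']).as_matrix()
h=np.array([.9997,.026,0]);v=T.T@h;print('roll',np.arctan2(v[1],v[0]))
E
```

```text
.36,.6,.42 tot [ -92.8  132.5 -367.5] n 7 row [-13.3  18.9 -52.5]
.45,0,.42 tot [-113.7  517.3 -296. ] n 10 row [-11.4  51.7 -29.6]
.55,-.40,.30 tot [-58.7 415.  -93.5] n 8 row [ -7.3  51.9 -11.7]
.551,-.345,.198 tot [  2.    3.1 115.8] n 2 row [ 1.   1.5 57.9]
roll 0.3548878339477105
```

```bash
python3 -m inch '[[[-13,19,-53,0],[-13,19,-53,0],[-13,19,-53,0],[-13,19,-53,0],[-13,19,-53,0],[-13,19,-53,0],[-13,19,-52,0],[-11,52,-30,0],[-11,52,-30,0],[-11,52,-30,0]]]' -0.2 >/dev/null; python3 -m inch '[[[-11,52,-30,0],[-11,52,-30,0],[-11,52,-30,0],[-11,52,-30,0],[-11,52,-30,0],[-11,52,-30,0],[-11,52,-30,0],[0,0,0,0.178],[0,0,0,0.177]]]' >/dev/null; python3 o.py;  python3 plan.py .55,-.40,.30 .5505,-.345,.198 .549,-.2875,.098
```

```text
t 17.1 q [-0.457  0.199  1.32   0.468  1.851  1.173] p [0.461 0.012 0.415] rpy [-2.628  0.007  0.022] z [-0.017  0.491 -0.871] y [ 0.016 -0.871 -0.491] F [0.085 0.134 0.89 ] T [-0.191  0.03  -0.021] op 0.055
.55,-.40,.30 tot [  81.1  416.8 -103.4] n 8 row [ 10.1  52.1 -12.9]
.5505,-.345,.198 tot [  2.4   2.2 115.8] n 2 row [ 1.2  1.1 57.9]
.549,-.2875,.098 tot [  0.4  -1.  115.4] n 2 row [ 0.2 -0.5 57.7]
```

```bash
python3 -m inch '[[[10,52,-13,0],[10,52,-13,0],[10,52,-13,0],[10,52,-13,0],[10,52,-13,0],[10,52,-13,0],[10,52,-13,0],[10,52,-13,0],[0,1,40,0],[0,1,40,0]]]'>/dev/null; python3 -m inch '[[[0,0,36,0],[0,0,0,0]]]' >/dev/null; python3 o.py;  python3 plan.py .549,-.285,.094
python3 - <<'E'
from pan import *
k=4;ims=[]
for n,(r0,r1,c0,c1) in(('top',(190,265,320,430)),('side',(240,400,270,400))):
    c=read_camera(n);im=cv2.resize(c['img'],None,fx=k,fy=k,interpolation=cv2.INTER_CUBIC)
    overlay(c,panpts([.549,-.294,0],np.deg2rad(-88.5)),loop(hz)+loop(rim),img=im,k=k)
    ims.append(im[r0*k:r1*k,c0*k:c1*k])
A,B=ims;H=max(len(A),len(B))
C=np.zeros((H,A.shape[1]+B.shape[1],3),np.uint8);C[:len(A),:A.shape[1]]=A;C[:len(B),A.shape[1]:]=B;cv2.imwrite('pics/ov2.png',cv2.resize(C,None,fx=.8,fy=.8))
E
```

```text
t 18.6 q [-0.833  0.825  0.869  0.335  1.845  0.736] p [ 0.549 -0.341  0.197] rpy [-2.624  0.008  0.03 ] z [-0.022  0.494 -0.869] y [ 0.022 -0.869 -0.495] F [ 0.216 -1.064 -0.067] T [-0.247  0.091  0.012] op 0.0552
.549,-.285,.094 tot [  2.2   2.5 117.4] n 2 row [ 1.1  1.3 58.7]
```

View pics/ov2.png

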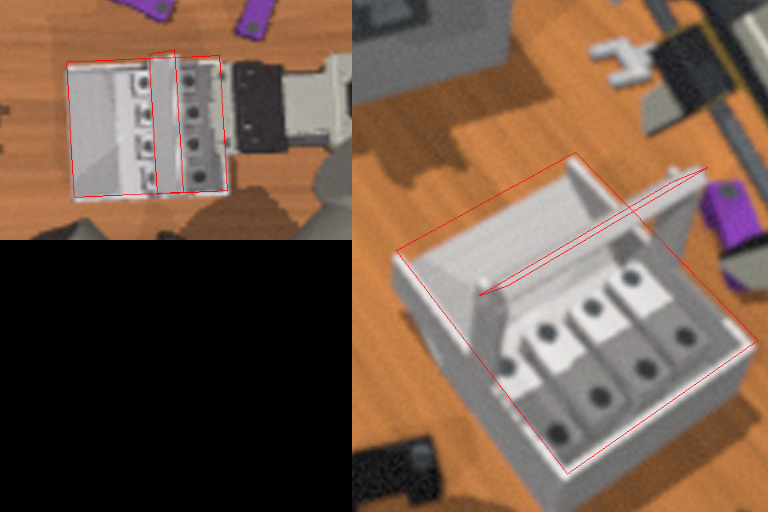

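```bash
python3 -m inch '[[[1,1,40,0],[1,1,40,0],[0,0,30,0],[0,0,8,0],[0,0,0,0]]]'>/dev/null; python3 o.py; python3 -m inch '[[[0,0,0,0],[0,0,0,0],[0,0,0,0],[0,0,0,0]]]' 1 20 >/dev/null; python3 o.py
python3 - <<'E'
from pan import *
k=3
c=read_camera('side');print(px(c,observe()['tool_pos']))
cv2.imwrite('pics/s3.png',cv2.resize(c['img'][200:420,230:480],None,fx=3,fy=2.7))
E
```

```text
t 19.32 q [-0.781  0.833  1.134  0.343  1.563  0.691] p [ 0.551 -0.288  0.097] rpy [-2.63   0.002  0.029] z [-0.016  0.489 -0.872] y [ 0.024 -0.872 -0.49 ] F [ 0.923 -0.52  -0.175] T [-0.254  0.02  -0.011] op 0.0551
t 19.82 q [-0.781  0.834  1.137  0.343  1.561  0.691] p [ 0.55  -0.287  0.095] rpy [-2.628  0.004  0.029] z [-0.018  0.491 -0.871] y [ 0.023 -0.871 -0.491] F [-0.526  0.598 -1.166] T [-0.256  0.008  0.004] op 0.0194
(np.float64(313.36774587786266), np.float64(342.08450989990206))
```

View pics/s3.png

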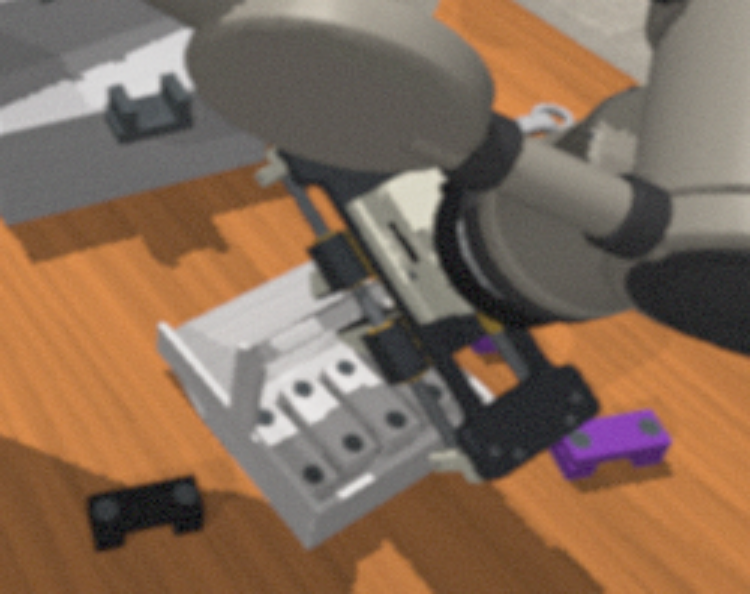

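```bash
python3 -m inch '[[[0,0,0,0],[0,0,0,0],[0,0,0,0]]]' 1 55 >/dev/null; python3 o.py; python3 plan.py .55,-.29,.2
```

```text
t 20.25 q [-0.78   0.834  1.138  0.343  1.561  0.691] p [ 0.55  -0.286  0.095] rpy [-2.627  0.004  0.029] z [-0.018  0.492 -0.871] y [ 0.023 -0.87  -0.492] F [0.901 1.375 1.292] T [ 0.489  0.062 -0.004] op 0.0097
.55,-.29,.2 tot [ -0.4 -48.2 -93.1] n 2 row [ -0.2 -24.1 -46.5]
```

```bash
python3 -m inch '[[[0,-5,-9,0],[0,-10,-18,0],[0,-16,-31,0],[0,-16,-31,0]]]' >/dev/null; python3 o.py; python3 plan.py .5,-.05,.38 .42,.4,.36 .2,.75,.32
```

```text
t 20.75 q [-0.783  0.749  1.015  0.348  1.756  0.759] p [ 0.55  -0.29   0.198] rpy [-2.629  0.004  0.029] z [-0.018  0.49  -0.872] y [ 0.023 -0.871 -0.49 ] F [ 0.949 -0.297 -7.628] T [-0.839 -0.106 -0.037] op 0.0099
.5,-.05,.38 tot [ -44.2 -299.3  -40.7] n 6 row [ -7.4 -49.9  -6.8]
.42,.4,.36 tot [ -67.  -384.1  239.4] n 8 row [ -8.4 -48.   29.9]
.2,.75,.32 tot [-209.7 -290.4  210.3] n 7 row [-30.  -41.5  30. ]
```

```bash
python3 -m inch '[[[-3,-20,-3,0],[-6,-40,-5,0],[-7,-48,-7,0],[-7,-48,-7,0],[-7,-48,-7,0],[-7,-48,-7,0],[-7,-48,-5,0]]]' >/dev/null; python3 -m inch '[[[-8,-48,25,0],[-8,-48,30,0],[-8,-48,30,0],[-8,-48,30,0],[-8,-48,30,0],[-8,-48,30,0],[-8,-48,30,0],[-12,-48,30,0],[-20,-44,30,0]]]' >/dev/null;python3 o.py; python3 plan.py .2,.75,.32
```

```text
t 22.75 q [0.482 0.238 1.422 0.481 1.282 1.932] p [0.395 0.452 0.357] rpy [-2.63   0.007  0.03 ] z [-0.021  0.489 -0.872] y [ 0.023 -0.872 -0.49 ] F [ 2.04  -0.529 -7.724] T [-0.824 -0.132 -0.006] op 0.0099
.2,.75,.32 tot [-185.7 -245.8  182.5] n 6 row [-31.  -41.   30.4]
```

```bash
python3 -m inch '[[[-31,-40,31,0],[-31,-40,31,0],[-31,-40,31,0],[-31,-40,31,0],[-31,-40,31,0],[-31,-40,31,0]]]' >/dev/null; python3 o.py; python3 -m inch '[[[10,-48,28,0],[13,-49,28,0],[13,-49,28,0],[13,-49,28,0]]]' >/dev/null;python3 o.py
```

```text
t 23.5 q [1.112 0.507 1.138 0.272 1.058 2.574] p [0.2   0.745 0.313] rpy [-2.633  0.007  0.03 ] z [-0.021  0.487 -0.873] y [ 0.023 -0.873 -0.487] F [ 0.317  0.226 -7.021] T [-0.682 -0.225 -0.083] op 0.0096
t 24.0 q [1.174 1.049 0.113 0.212 1.499 2.753] p [0.235 0.931 0.308] rpy [-2.618  0.004  0.029] z [-0.018  0.499 -0.866] y [ 0.024 -0.866 -0.5  ] F [ 1.384  2.125 -5.6  ] T [-0.517 -0.169 -0.027] op 0.01
```

```bash
python3 -m inch '[[[13,-49,28,0],[13,-49,28,0],[13,-49,28,0],[13,-49,28,0],[13,-49,28,0]]]' >/dev/null;python3 o.py
```

```text
t 24.62 q [1.207 1.184 0.043 0.212 1.257 2.767] p [0.237 1.016 0.252] rpy [-2.453 -0.037  0.001] z [ 0.028  0.636 -0.771] y [ 0.024 -0.772 -0.635] F [ 0.025 -1.235 -7.013] T [-1.125  0.061  0.044] op 0.0099
```

```bash
python3 -m inch '[[[12,-50,28,0],[12,-50,26,0],[12,-50,24,0],[12,-50,24,0],[12,-50,22,0],[12,-50,22,0]]]' >/dev/null;python3 o.py
```

```text
t 25.38 q [1.226 1.201 0.038 0.218 1.026 2.775] p [0.24  1.07  0.288] rpy [-2.243 -0.08  -0.042] z [ 0.083  0.779 -0.621] y [ 0.036 -0.625 -0.78 ] F [ 0.415  0.88  -6.875] T [-1.504  0.17   0.008] op 0.0097
```

```bash
python3 -m inch '[[[12,-50,20,0]]]' >/dev/null;python3 o.py
cat > pour.py <<'E'
from sim import *
from cell import *
s=observe();T=R.from_euler('xyz',s['tool_rot']).as_matrix()
Tg=R.from_euler('xyz',[-2.628,.004,.029]).as_matrix();Pg=R.from_euler('z',np.deg2rad(-88.5)).as_matrix()
TP=Tg.T@Pg; t0=np.array([.55,-.286,.095]);o0=np.array([.549,-.294,0]);off=Tg.T@(o0-t0)
def pt(T,v): return T@(off+TP@np.array(v))
E
python3 - <<'E'
from pour import *
print('wants phi: pan x most down')
for ph in(0,-.6,-1.2,-1.6,-2,-2.4,-2.7,-2.9,-3.0,-3.14,-3.3):
    M=T@Rz(ph);Pn=M@TP;g=Pn.T@[0,0,-1]
    c=np.array([pt(M,(x,y,z)) for x in(-.08,.067) for y in(-.065,.065) for z in((.03,.045) if x<0 else (0,.045))]+[pt(M,(-.03,y,0)) for y in(-.065,.065)])
    print(ph,'g',g,'edge',pt(M,(-.08,0,.03)),'corners',pt(M,(-.08,-.065,.03)),pt(M,(-.08,.065,.03)),'zmin',c[:,2].min())
    
for ph in(0,-1.6,-3.1):
    print(ik(np.array([.56,-.1,.28]),T@Rz(ph)))
E
```

```text
t 25.5 q [1.227 1.193 0.037 0.22  1.002 2.776] p [0.241 1.074 0.303] rpy [-2.212 -0.086 -0.049] z [ 0.09   0.798 -0.596] y [ 0.039 -0.601 -0.799] F [ 0.736 -0.601 -6.603] T [-1.55   0.201 -0.001] op 0.0097
wants phi: pan x most down
0 g [ 0.403 -0.088 -0.911] edge [ 0.006  0.092 -0.03 ] corners [-0.058  0.095 -0.036] [ 0.071  0.089 -0.025] zmin -0.1225850244120878
-0.6 g [ 0.241 -0.524 -0.817] edge [-0.011  0.089 -0.036] corners [-0.063  0.07  -0.07 ] [ 0.041  0.108 -0.002] zmin -0.1303585248477948
-1.2 g [-0.108 -0.778 -0.619] edge [-0.021  0.081 -0.049] corners [-0.042  0.046 -0.1  ] [0.    0.116 0.002] zmin -0.11268110270248993
-1.6 g [-0.385 -0.799 -0.462] edge [-0.022  0.074 -0.059] corners [-0.018  0.035 -0.111] [-0.027  0.113 -0.007] zmin -0.11067508977633446
-2 g [-0.648 -0.694 -0.315] edge [-0.019  0.067 -0.068] corners [ 0.011  0.03  -0.113] [-0.048  0.103 -0.023] zmin -0.11305000667735965
-2.4 g [-0.855 -0.48  -0.199] edge [-0.011  0.06  -0.075] corners [ 0.038  0.032 -0.106] [-0.06   0.089 -0.044] zmin -0.10626072443613385
-2.7 g [-0.953 -0.267 -0.145] edge [-0.003  0.057
[... 220 characters left out ...]
718131
-3.0 g [-0.992 -0.031 -0.124] edge [ 0.006  0.055 -0.08 ] corners [ 0.07   0.047 -0.082] [-0.058  0.064 -0.078] zmin -0.08159698917349435
-3.14 g [-0.989  0.081 -0.127] edge [ 0.01   0.055 -0.079] corners [ 0.075  0.052 -0.074] [-0.054  0.058 -0.085] zmin -0.08461596482296846
-3.3 g [-0.968  0.207 -0.139] edge [ 0.015  0.055 -0.079] corners [ 0.079  0.058 -0.065] [-0.048  0.052 -0.092] zmin -0.0919962847326304
(array([-0.708,  0.611,  1.293,  0.753,  1.803,  0.828]), np.float64(1.8920734790207154e-31))
(array([-0.708,  0.611,  1.293,  0.753,  1.803, -0.772]), np.float64(3.879355854128004e-29))
(array([-0.708,  0.611,  1.293,  0.753,  1.803, -2.272]), np.float64(1.392544292097289e-30))
```

```bash
python3 - <<'E'
from pour import *
W=[np.array(w) for w in([.24,1.07,.303],[.42,.68,.37],[.52,.35,.37],[.556,-.043,.3])]
for a,b in zip(W[:-1],W[1:]):
    for f in np.linspace(0,1,5): 
        q,c=ik(a+f*(b-a),T);print((a+f*(b-a)),q,'%.4f'%c)
E
python3 plan.py .42,.68,.37 .52,.35,.37 .556,-.043,.3
```

```text
[0.24  1.07  0.303] [1.227 1.152 0.129 0.228 0.953 2.762] 0.0000
[0.285 0.973 0.32 ] [1.128 0.848 0.727 0.414 0.703 2.51 ] 0.0000
[0.33  0.875 0.337] [1.008 0.672 1.022 0.608 0.658 2.252] 0.0000
[0.375 0.778 0.353] [0.865 0.536 1.219 0.769 0.702 2.016] 0.0000
[0.42 0.68 0.37] [0.696 0.431 1.346 0.874 0.808 1.828] 0.0000
[0.42 0.68 0.37] [0.696 0.431 1.346 0.874 0.808 1.828] 0.0000
[0.445 0.598 0.37 ] [0.548 0.358 1.458 0.945 0.898 1.669] 0.0000
[0.47  0.515 0.37 ] [0.385 0.308 1.532 0.981 1.015 1.536] 0.0000
[0.495 0.432 0.37 ] [0.212 0.283 1.567 0.988 1.147 1.422] 0.0000
[0.52 0.35 0.37] [0.04  0.285 1.564 0.974 1.286 1.325] 0.0000
[0.52 0.35 0.37] [0.04  0.285 1.564 0.974 1.286 1.325] 0.0000
[0.529 0.252 0.352] [-0.158  0.299  1.595  0.948  1.415  1.177] 0.0000
[0.538 0.153 0.335] [-0.342  0.349  1.573  0.899  1.538  1.049] 0.0000
[0.547 0.055 0.318] [-0.504  0.429  1.499  0.84   1.65   0.946] 0.0000
[ 0.556 -0.043  0.3  ] [-0.639  0.533  1.374  0.784  1.756  0.873] 0.0000
.42,.68,.37 tot [ 202.8  189.9 -338.5] n 8 row [ 25.3  23.7 -42.3]
.52,.35,.37 tot [ 115.7  202.1 -254.3] n 6 row [ 19.3  33.7 -42.4]
.556,-.043,.3 tot [  49.1  293.3 -268.7] n 7 row [  7.   41.9 -38.4]
```

```bash
python3 -m inch '[[[12,12,-21,0],[25,24,-42,0],[25,24,-42,0],[25,24,-42,0],[25,24,-42,0],[25,24,-42,0],[25,24,-42,0],[25,24,-42,0],[20,32,-42,0],[20,33,-42,0]]]' >/dev/null;python3 o.py;python3 plan.py .52,.35,.37 .556,-.043,.3
```

```text
t 26.75 q [0.557 0.356 1.472 0.952 0.879 1.659] p [0.441 0.6   0.366] rpy [-2.211 -0.092 -0.05 ] z [ 0.095  0.798 -0.595] y [ 0.043 -0.6   -0.798] F [ 1.515 -0.473 -6.794] T [-1.604  0.09  -0.112] op 0.0096
.52,.35,.37 tot [  91.1  150.3 -194.1] n 5 row [ 18.2  30.1 -38.8]
.556,-.043,.3 tot [  49.1  293.4 -268.6] n 7 row [  7.   41.9 -38.4]
```

```bash
python3 -m inch '[[[20,33,-42,0],[20,33,-42,0],[20,33,-42,0],[20,34,-42,0],[16,38,-40,0],[7,42,-38,0],[7,42,-38,0],[7,42,-38,0],[7,42,-38,0],[7,42,-38,0]]]' >/dev/null;python3 o.py;python3 plan.py .556,-.043,.27
```

```text
t 28.0 q [-0.514  0.443  1.494  0.832  1.64   0.928] p [0.551 0.046 0.309] rpy [-2.22  -0.093 -0.051] z [ 0.097  0.792 -0.602] y [ 0.043 -0.608 -0.793] F [ 1.958 -0.259 -7.479] T [-1.502  0.014 -0.114] op 0.0097
.556,-.043,.27 tot [  5.4  85.3 -46.2] n 2 row [  2.7  42.6 -23.1]
```

```bash
python3 -m inch '[[[3,42,-23,0],[3,42,-22,0],[0,0,0,-0.18],[0,0,0,-0.18],[0,0,0,-0.18],[0,0,0,-0.18],[0,0,0,-0.18],[0,0,0,-0.18],[0,0,0,-0.18],[0,0,0,-0.18]]]' >/dev/null;python3 o.py; python3 -c "
from h import *
for n in('top','side'):
    c=read_camera(n);cv2.imwrite('pics/mid_%s.png'%n,c['img'])"
```

```text
t 29.25 q [-0.633  0.553  1.422  0.776  1.693 -0.622] p [ 0.557 -0.039  0.27 ] rpy [-3.128 -0.923  1.434] z [ 0.095  0.792 -0.603] y [ 0.992 -0.126 -0.008] F [-0.188  1.099 -7.639] T [-1.626  0.511  0.031] op 0.0093
```

```bash
python3 -m inch '[[[0,0,0,-0.18],[0,0,0,-0.18],[0,0,0,-0.18],[0,0,0,-0.18],[0,0,0,-0.18],[0,0,0,-0.18],[0,0,0,-0.18],[0,0,0,-0.18],[0,0,0,-0.18],[0,0,0,0]]]' >/dev/null;python3 o.py; python3 -m inch '[[[0,0,0,0],[0,0,0,0]]]' >/dev/null;python3 o.py; python3 -c "
from h import *
I=[]
for n in('top','side'):
    c=read_camera(n);I.append(c['img'][100:400,150:480] if n=='top' else c['img'][:300,100:430])
cv2.imwrite('pics/pour.png',np.hstack(I))"
```

```text
t 30.6 q [-0.633  0.554  1.423  0.778  1.697 -2.232] p [ 0.556 -0.038  0.27 ] rpy [2.214 0.021 3.041] z [ 0.093  0.795 -0.6  ] y [0.044 0.598 0.8  ] F [ 0.573 -0.147 -3.891] T [-1.224 -0.018  0.015] op 0.0097
t 30.85 q [-0.633  0.556  1.425  0.778  1.698 -2.233] p [ 0.555 -0.038  0.269] rpy [2.211 0.019 3.043] z [ 0.09   0.797 -0.597] y [0.044 0.596 0.802] F [ 0.133  0.058 -3.62 ] T [-1.244  0.035  0.015] op 0.0096
```

View pics/pour.png

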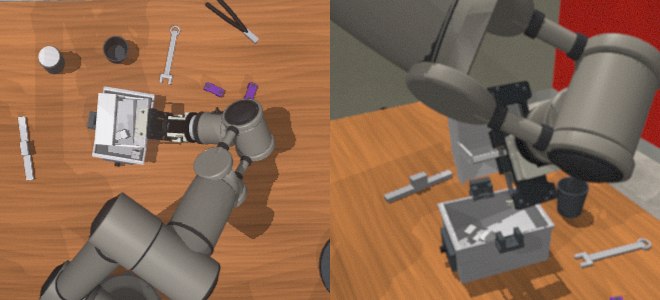

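```bash
python3 - <<'E'
from pour import *
M=T@Rz(3.06)
for p in([.556,-.1,.33],[.5,-.3,.36],[.35,-.45,.36],[.15,-.5,.36],[-.05,-.5,.36],[-.15,-.5,.36],[-.15,-.55,.3],[-.15,-.5,.25]):
    print(p,*ik(np.array(p),M))
q,c=ik(np.array([-.13,-.5,.3]),M)
for w in(1.,2.):
  qq=q
  for i in range(12):
    p,TT=fk(qq,P);qq=lsq(qq,p+[0,0,.06],TT,w)
    if i%3==2:print(w,rep(qq))
E
python3 plan.py .556,-.09,.36
```

```text
[0.556, -0.1, 0.33] [-0.711  0.565  1.233  0.77   1.882  0.902] 2.596681825144543e-31
[0.5, -0.3, 0.36] [-0.971  0.745  0.821  0.723  2.226  0.864] 2.2420263842030796e-31
[0.35, -0.45, 0.36] [-1.241  0.871  0.575  0.599  2.488  0.667] 5.501920266190465e-29
[0.15, -0.5, 0.36] [-1.511  0.841  0.636  0.258  2.574  0.216] 1.0897222033701895e-30
[-0.05, -0.5, 0.36] [-1.776  0.825  0.667 -0.138  2.574 -0.278] 1.0980658522772389e-27
[-0.15, -0.5, 0.36] [-1.902  0.874  0.569 -0.34   2.592 -0.531] 3.736418480571097e-30
[-0.15, -0.55, 0.3] [-1.882  1.043  0.374 -0.326  2.623 -0.511] 1.267835070322965e-29
[-0.15, -0.5, 0.25] [-1.902  0.911  0.785 -0.248  2.35  -0.414] 3.7259795897522148e-31
1.0 q [-1.891  0.739  0.621 -0.377  2.66  -0.57 ] p [-0.129 -0.458  0.438] z [ 0.083  0.791 -0.606]
1.0 q [-1.935  0.541  0.767 -0.488  2.66  -0.706] p [-0.136 -0.377  0.511] z [ 0.065  0.778 -0.625]
1.0 q [-2.013  0.4    0.821 -0.685  2.66  -0.953] p [-0.162 -0.304  0.572] z [ 0.038  0.767 -0.641]
1.0 q [-2.121  0.321  0.741 -1.     2.66  -1.356] p [-0.201 -0.236  0.641] z [ 0.008  0.76  -0.65 ]
2.0 q [-1.885  0.74   0.588 -0.391  2.66  -0.585] p [-0.129 -0.463  0.443] z [ 0.066  0.775 -0.629]
2.0 q [-1.906  0.545  0.655 -0.549  2.66  -0.765] p [-0.137 -0.393  0.531] z [-0.004  0.724 -0.689]
2.0 q [-1.94   0.423  0.598 -0.834  2.66  -1.094] p [-0.163 -0.331  0.611] z [-0.106  0.677 -0.728]
2.0 q [-1.974  0.334  0.518 -1.     2.66  -1.331] p [-0.17  -0.278  0.671] z [-0.162  0.615 -0.772]
.556,-.09,.36 tot [ -7.8  42.1 -96. ] n 2 row [ -3.9  21.  -48. ]
```

Run:
```python
from pour import *
M=T@Rz(3.06)
for x0 in(-.05,.1,.2):
 q,c=ik(np.array([x0,-.55,.3]),M)
 for d in([0,-.03,.05],[0,-.05,.03]):
  qq=q
  for i in range(20):
    p,TT=fk(qq,P);qq=lsq(qq,p+np.array(d),TT,2.)
    if i%5==4:print(x0,d,i,rep(qq))
```

```text
-0.05 [0, -0.03, 0.05] 4 q [-1.755  0.83   0.393 -0.141  2.66  -0.285] p [-0.042 -0.532  0.417] z [ 0.06   0.677 -0.733]
-0.05 [0, -0.03, 0.05] 9 q [-1.748  0.714  0.303 -0.156  2.66  -0.306] p [-0.038 -0.517  0.493] z [ 0.02   0.518 -0.855]
-0.05 [0, -0.03, 0.05] 14 q [-1.741  0.655  0.157 -0.172  2.66  -0.33 ] p [-0.036 -0.512  0.553] z [-0.022  0.338 -0.941]
-0.05 [0, -0.03, 0.05] 19 q [-1.736  0.603  0.04  -0.169  2.644 -0.337] p [-0.033 -0.506  0.602] z [-0.055  0.162 -0.985]
-0.05 [0, -0.05, 0.03] 4 q [-1.738  1.042  0.171 -0.095  2.66  -0.231] p [-0.038 -0.598  0.332] z [ 0.068  0.667 -0.742]
-0.05 [0, -0.05, 0.03] 9 q [-1.724  1.022  0.04  -0.037  2.624 -0.174] p [-0.025 -0.625  0.359] z [ 0.061  0.515 -0.855]
-0.05 [0, -0.05, 0.03] 14 q [-1.716  0.958  0.04   0.022  2.501 -0.118] p [-0.014 -0.652  0.383] z [ 0.064  0.344 -0.937]
-0.05 [0, -0.05, 0.03] 19 q [-1.711  0.911  0.04   0.068  2.332 -0.078] p [-0.006 -0.697  0.401] z [ 0.068  0.134 -0.989]
0.1 [0, -0.03, 0.05] 4 q [-1.606  0.836  0.379  0.29   2.66   0.217] p [ 0.1   -0.536  0.42 ] z [ 0.156  0.671 -0.725]
0.1 [0, -
[... 1083 characters left out ...]
05] 14 q [-1.655  0.713  0.04   1.236  2.601  1.177] p [ 0.19  -0.495  0.615] z [ 0.523  0.421 -0.741]
0.2 [0, -0.03, 0.05] 19 q [-1.741  0.63   0.04   1.399  2.476  1.294] p [ 0.191 -0.481  0.684] z [ 0.669  0.296 -0.682]
0.2 [0, -0.05, 0.03] 4 q [-1.524  1.083  0.081  0.549  2.66   0.52 ] p [ 0.181 -0.597  0.341] z [ 0.211  0.668 -0.714]
0.2 [0, -0.05, 0.03] 9 q [-1.593  1.026  0.04   0.625  2.59   0.561] p [ 0.16  -0.62   0.379] z [ 0.319  0.533 -0.784]
0.2 [0, -0.05, 0.03] 14 q [-1.65   0.97   0.04   0.675  2.459  0.575] p [ 0.151 -0.652  0.408] z [ 0.424  0.363 -0.83 ]
0.2 [0, -0.05, 0.03] 19 q [-1.691  0.932  0.04   0.716  2.282  0.587] p [ 0.152 -0.7    0.433] z [ 0.52   0.156 -0.84 ]
```

```bash
python3 -m inch '[[[0,0,-20,0],[0,0,-20,0.18],[0,0,-20,0.18],[0,0,-20,0.18],[0,0,-15,0.18],[0,0,-15,0.18],[0,0,-15,0.18],[0,0,-12,0.18],[0,0,-12,0.18],[0,0,-12,0.18]]]' >/dev/null;python3 -m inch '[[[0,0,-12,0.18],[0,0,-12,0.18],[0,0,-12,0.18],[0,0,-12,0.18],[0,0,-10,0.18],[0,0,-10,0.18],[0,0,-10,0.18],[0,0,-10,0.18]]]' >/dev/null;python3 o.py; python3 plan.py .33,-.45,.38 .1,-.5,.34 -.05,-.55,.3
python3 - <<'E'
from h import *
from cell import *
c=read_camera('top');print(px(c,(.561,-.008,.1)))
print([(round(d['conf'],2),np.round(d['at'],1)) for l in('cap1',) for d in place_of('top',l)])
cv2.imwrite('pics/hop.png',cv2.resize(c['img'][175:275,225:330],None,fx=5.5,fy=5.5,interpolation=cv2.INTER_CUBIC))
E
```

```text
t 33.2 q [-0.88   0.676  0.801  0.818  2.229  1.031] p [ 0.533 -0.236  0.417] rpy [-2.212 -0.08  -0.052] z [ 0.089  0.798 -0.596] y [ 0.032 -0.601 -0.799] F [-0.328  0.107 -4.071] T [-1.073  0.164 -0.046] op 0.0099
.33,-.45,.38 tot [-193.6  151.5 -166.2] n 5 row [-38.7  30.3 -33.2]
.1,-.5,.34 tot [-229.5   54.5  -36.6] n 4 row [-57.4  13.6  -9.1]
-.05,-.55,.3 tot [-149.9   57.1  -29.4] n 3 row [-50.   19.   -9.8]
(np.float64(225.53776393347718), np.float64(274.3090758207583))
[(0.71, array([228.9, 287.3])), (0.62, array([237.8, 284.1])), (0.57, array([189.4, 363.7])), (0.56, array([272.9, 369. ])), (0.43, array([233.4, 267.9])), (0.38, array([253.9, 285.3])), (0.23, array([230.2, 305.6]))]
```

View pics/hop.png

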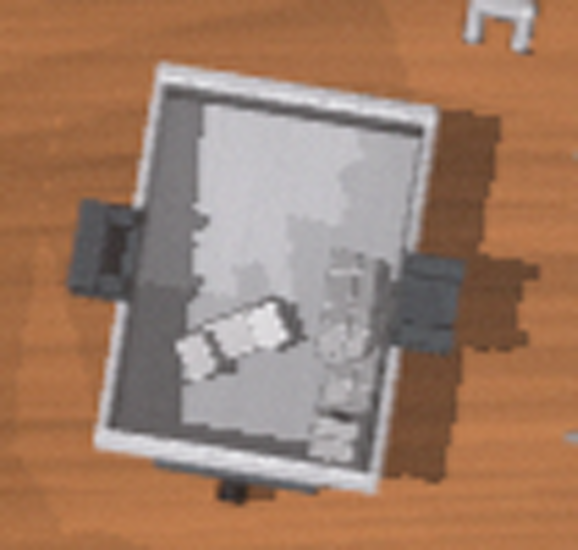

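```bash
python3 -m inch '[[[-20,15,-16,0],[-38,30,-33,0],[-38,30,-33,0],[-38,30,-33,0],[-38,30,-33,0],[-50,23,-22,0],[-57,14,-9,0],[-57,14,-9,0],[-57,14,-9,0]]]' >/dev/null;python3 o.py; python3 plan.py -.05,-.55,.3
```

```text
t 34.42 q [-1.537  0.822  0.722  0.201  2.514  0.138] p [ 0.131 -0.495  0.341] rpy [-2.213 -0.09  -0.045] z [ 0.09   0.797 -0.597] y [ 0.045 -0.602 -0.797] F [-0.213 -0.028 -3.926] T [-1.153  0.164  0.002] op 0.0096
-.05,-.55,.3 tot [-180.8   57.6  -35.6] n 4 row [-45.2  14.4  -8.9]
```

```bash
python3 -m inch '[[[-45,14,-9,0],[-45,14,-9,0],[-45,14,-9,0],[-45,14,-9,0],[3,-22,-54,0],[3,-22,-54,0],[3,-22,-54,0],[3,-20,-54,0],[3,-18,-55,0]]]' >/dev/null;python3 o.py
```

```text
t 35.55 q [-1.769  0.814  0.46  -0.168  2.656 -0.321] p [-0.051 -0.519  0.415] rpy [-2.347 -0.069 -0.022] z [ 0.063  0.713 -0.699] y [ 0.034 -0.701 -0.712] F [-0.226  0.112 -4.252] T [-0.931  0.095  0.012] op 0.01
```

```bash
python3 -m inch '[[[2,-14,-56,0],[2,-12,-57,0],[2,-10,-57,0],[2,-8,-57,0],[2,-6,-57,0]]]' >/dev/null;python3 o.py
```

```text
t 36.17 q [-1.769  0.715  0.405 -0.207  2.657 -0.365] p [-0.054 -0.503  0.475] rpy [-2.491 -0.033  0.004] z [ 0.024  0.605 -0.796] y [ 0.023 -0.796 -0.605] F [ 0.193 -0.349 -5.479] T [-0.774  0.054  0.04 ] op 0.01
```

```bash
python3 -m inch '[[[2,-8,-57,0],[2,-8,-57,0],[2,-6,-57,0],[2,-6,-57,0]]]' >/dev/null;python3 o.py
python3 - <<'E'
from pour import *
Pn=T@TP;print('pan up',Pn[:,2],'x',Pn[:,0]);print('low pts',[pt(T,(x,y,0)) for x in(-.03,.067) for y in(-.065,.065)])
for p in([.0,-.5,.35],[.1,-.55,.25],[.15,-.55,.11],[.3,-.5,.11],[.25,-.55,.11]): print(p,*ik(np.array(p),T))
E
```

```text
t 36.67 q [-1.76   0.639  0.362 -0.234  2.657 -0.394] p [-0.051 -0.487  0.522] rpy [-2.604 -0.001  0.025] z [-0.012  0.512 -0.859] y [ 0.022 -0.859 -0.512] F [-0.044 -0.247 -3.906] T [-0.575 -0.056 -0.031] op 0.0095
pan up [-0.005 -0.024  1.   ] x [ 0.022 -0.999 -0.024]
low pts [array([-0.066,  0.023, -0.095]), array([ 0.064,  0.026, -0.094]), array([-0.064, -0.074, -0.097]), array([ 0.066, -0.071, -0.096])]
[0.0, -0.5, 0.35] [-1.681  0.578  0.932 -0.082  2.163 -0.163] 2.1081844973322937e-30
[0.1, -0.55, 0.25] [-1.533  0.739  0.904  0.009  2.036  0.014] 1.2313036950431581e-30
[0.15, -0.55, 0.11] [-1.463  0.858  1.053  0.044  1.766  0.079] 2.9072855809855747e-31
[0.3, -0.5, 0.11] [-1.246  0.858  1.054  0.155  1.745  0.286] 3.100990997063355e-26
[0.25, -0.55, 0.11] [-1.33   0.913  0.936  0.114  1.818  0.213] 6.436766605753678e-28
```

```bash
python3 plan.py .2,-.52,.2 .2,-.52,.101
```

```text
.2,-.52,.2 tot [249.2 199.  256.3] n 7 row [35.6 28.4 36.6]
.2,-.52,.101 tot [-0.1 50.7 85. ] n 2 row [-0.1 25.3 42.5]
```

```bash
python3 -m inch '[[[35,28,36,0],[35,28,36,0],[35,28,37,0],[36,28,37,0],[36,29,37,0],[36,29,37,0],[36,29,37,0],[0,21,34,0],[0,13,22,0],[0,6,10,0]]]' >/dev/null;python3 o.py; python3 plan.py .2,-.52,.098
```

```text
t 37.92 q [-1.388  0.818  1.11   0.083  1.749  0.149] p [ 0.2   -0.519  0.12 ] rpy [-2.601 -0.001  0.025] z [-0.012  0.515 -0.857] y [ 0.022 -0.857 -0.515] F [-0.541 -0.247 -4.065] T [-0.559 -0.037  0.019] op 0.0093
.2,-.52,.098 tot [ 0.  12.  18.9] n 1 row [ 0.  12.  18.9]
```

```bash
python3 -m inch '[[[0,6,10,0],[0,4,6,0],[0,1,2,0],[0,0,0,0]]]' >/dev/null;python3 o.py
```

```text
t 38.42 q [-1.389  0.837  1.126  0.083  1.711  0.146] p [ 0.2   -0.52   0.101] rpy [-2.603 -0.002  0.025] z [-0.011  0.513 -0.858] y [ 0.022 -0.858 -0.513] F [-0.216 -0.091 -4.3  ] T [-0.593 -0.024 -0.029] op 0.0099
```

```bash
python3 -m inch '[[[0,1.5,2.6,0],[0,1,1.7,0],[0,0,0,0]]]' >/dev/null;python3 o.py
```

```text
t 38.8 q [-1.388  0.841  1.13   0.083  1.703  0.145] p [ 0.2   -0.52   0.096] rpy [-2.603 -0.002  0.025] z [-0.011  0.513 -0.858] y [ 0.023 -0.858 -0.513] F [1.2  1.45 2.9 ] T [-0.112 -0.014 -0.082] op 0.0097
```

```bash
python3 -m inch '[[[0,0,0,0],[0,0,0,0],[0,0,0,0]]]' -0.3 20 >/dev/null;python3 o.py; python3 -m inch '[[[0,0,-20,0],[0,0,-40,0],[0,0,-45,0],[0,0,-45,0]]]' >/dev/null; python3 o.py; python3 plan.py -.05,-.5,.42
```

```text
t 39.17 q [-1.389  0.843  1.13   0.083  1.702  0.145] p [ 0.2   -0.52   0.095] rpy [-2.602 -0.002  0.025] z [-0.011  0.513 -0.858] y [ 0.022 -0.858 -0.513] F [ 0.7   -0.355  0.446] T [-0.239  0.016 -0.032] op 0.0356
t 39.67 q [-1.405  0.921  0.608  0.088  2.145  0.169] p [ 0.202 -0.597  0.226] rpy [-2.603 -0.002  0.025] z [-0.011  0.513 -0.858] y [ 0.022 -0.858 -0.513] F [ 0.291 -1.159 -0.095] T [-0.333 -0.022  0.033] op 0.0593
-.05,-.5,.42 tot [-248.7 -189.  -114. ] n 6 row [-41.5 -31.5 -19. ]
```

```bash
python3 plan.py -.01,-.55,.42
python3 - <<'E'
from pour import *
for x0 in(-.03,0.,.03):
 for d in([0,-.04,.04],[0,-.05,.03]):
  qq,c=ik(np.array([x0,-.55,.42]),T)
  for i in range(15):
    p,TT=fk(qq,P);qq=lsq(qq,p+np.array(d),TT,2.)
    if i%5==4:print(x0,d,i,rep(qq))
E
```

```text
-.01,-.55,.42 tot [-210.  -145.2 -140.1] n 5 row [-42. -29. -28.]
-0.03 [0, -0.04, 0.04] 4 q [-1.705  0.829  0.04  -0.171  2.641 -0.301] p [-0.027 -0.579  0.48 ] z [-0.032  0.372 -0.928]
-0.03 [0, -0.04, 0.04] 9 q [-1.701  0.753  0.04  -0.131  2.543 -0.269] p [-0.024 -0.589  0.514] z [-0.048  0.205 -0.978]
-0.03 [0, -0.04, 0.04] 14 q [-1.699  0.696  0.04  -0.094  2.403 -0.241] p [-0.022 -0.616  0.544] z [-0.063  0.008 -0.998]
-0.03 [0, -0.05, 0.03] 4 q [-1.699  0.89   0.04  -0.14   2.577 -0.264] p [-0.026 -0.612  0.436] z [-0.028  0.367 -0.93 ]
-0.03 [0, -0.05, 0.03] 9 q [-1.691  0.861  0.04  -0.092  2.406 -0.22 ] p [-0.022 -0.66   0.439] z [-0.041  0.173 -0.984]
-0.03 [0, -0.05, 0.03] 14 q [-1.685  0.843  0.04  -0.057  2.196 -0.191] p [-0.021 -0.723  0.447] z [-0.053 -0.056 -0.997]
0.0 [0, -0.04, 0.04] 4 q [-1.675  0.829  0.04  -0.125  2.645 -0.231] p [-0.002 -0.579  0.479] z [-0.021  0.37  -0.929]
0.0 [0, -0.04, 0.04] 9 q [-1.681  0.753  0.04  -0.086  2.547 -0.208] p [-0.004 -0.589  0.514] z [-0.026  0.203 -0.979]
0.0 [0, -0.04, 0.04] 14 q [-1.687  0.696  0.04  -0.047  2.407 -0.186
[... 422 characters left out ...]
04, 0.04] 4 q [-1.644  0.829  0.04  -0.078  2.645 -0.161] p [ 0.022 -0.58   0.479] z [-0.01   0.367 -0.93 ]
0.03 [0, -0.04, 0.04] 9 q [-1.661  0.753  0.04  -0.04   2.547 -0.146] p [ 0.016 -0.591  0.514] z [-0.004  0.198 -0.98 ]
0.03 [0, -0.04, 0.04] 14 q [-1.675  0.696  0.04   0.     2.405 -0.129] p [ 0.012 -0.619  0.543] z [ 0. -0. -1.]
0.03 [0, -0.05, 0.03] 4 q [-1.642  0.89   0.04  -0.062  2.584 -0.143] p [ 0.022 -0.613  0.435] z [-0.007  0.365 -0.931]
0.03 [0, -0.05, 0.03] 9 q [-1.654  0.861  0.04  -0.022  2.412 -0.123] p [ 0.017 -0.66   0.438] z [-0.     0.171 -0.985]
0.03 [0, -0.05, 0.03] 14 q [-1.663  0.843  0.04   0.012  2.201 -0.109] p [ 0.013 -0.723  0.447] z [ 0.005 -0.058 -0.998]
```

```bash
python3 -m inch '[[[-34,-28,-28,0],[-34,-28,-28,0],[-34,-28,-28,0],[-34,-29,-28,0],[-34,-30,-28,0],[0,14,-55,0],[0,15,-54,0],[0,17,-54,0],[0,19,-53,0],[0,20,-53,0]]]' >/dev/null;python3 o.py
```

```text
t 40.92 q [-1.635  0.851  0.036 -0.086  2.657 -0.159] p [ 0.027 -0.582  0.468] rpy [-2.735  0.004  0.028] z [-0.015  0.395 -0.918] y [ 0.025 -0.918 -0.395] F [0.411 0.228 0.611] T [-0.248 -0.025 -0.015] op 0.0597
```

```bash
python3 -m inch '[[[0,22,-53,0],[0,24,-52,0],[0,26,-51,0],[0,28,-50,0],[0,30,-48,0],[0,32,-47,0],[0,34,-45,0],[0,36,-44,0]]]' >/dev/null;python3 o.py
```

```text
t 41.92 q [-1.656  0.78   0.037 -0.034  2.657 -0.135] p [ 0.024 -0.565  0.508] rpy [-2.809 -0.02   0.02 ] z [ 0.012  0.327 -0.945] y [ 0.025 -0.945 -0.326] F [0.697 0.395 0.464] T [-0.114 -0.024 -0.001] op 0.0596
```

```bash
python3 -m inch '[[[0,-18,-57,0],[0,-16,-58,0],[0,-13,-59,0],[0,-10,-59,0],[0,-8,-59,0],[0,-6,-60,0]]]' >/dev/null;python3 o.py
```

```text
t 42.67 q [-1.686  0.542  0.037 -0.044  2.657 -0.179] p [ 0.014 -0.482  0.632] rpy [-3.045  0.007  0.025] z [-0.01   0.096 -0.995] y [ 0.025 -0.995 -0.097] F [ 0.331 -0.1    0.044] T [-0.031 -0.002 -0.04 ] op 0.0594
```

```bash
python3 -m inch '[[[0,-4,-60,0],[0,-2,-60,0]]]' >/dev/null;python3 o.py
python3 - <<'E'
from h import *
c=read_camera('top')
for l in('bar','bar_grip','hopper','open_saddle','keeper','bar_home','pan','cap1'):
    print(l,[(round(d['conf'],2),np.round(d['at'],1)) for d in place_of('top',l)][:5])
im=c['img']
def cr(r0,r1,c0,c1,k): return cv2.resize(im[r0:r1,c0:c1],None,fx=k,fy=k,interpolation=cv2.INTER_CUBIC)
A=cr(205,295,150,205,6);B=cr(180,270,232,314,6);cv2.imwrite('pics/bar.png',np.hstack([A,B]));print(A.shape,B.shape)
E
```

```text
t 42.92 q [-1.697  0.472  0.037 -0.042  2.657 -0.188] p [ 0.013 -0.453  0.665] rpy [-3.114  0.016  0.026] z [-0.016  0.027 -1.   ] y [ 0.026 -0.999 -0.027] F [-0.063  0.123  0.178] T [ 0.026  0.052 -0.059] op 0.0595
bar [(0.65, array([157.1, 319.7])), (0.57, array([251.5, 175.1]))]
bar_grip [(0.78, array([249.1, 176.8])), (0.28, array([249. , 174.8]))]
hopper [(0.92, array([229.4, 275.1]))]
open_saddle [(0.88, array([230. , 304.3])), (0.37, array([231.1, 275.5])), (0.37, array([233.3, 265.7]))]
keeper [(0.58, array([217.4, 238.2])), (0.3, array([229.9, 274.4]))]
bar_home [(0.88, array([224.7, 270.7])), (0.7, array([228.8, 282.2]))]
pan [(0.69, array([152.4, 267. ])), (0.61, array([343.6, 442.2])), (0.33, array([157.5, 322.8]))]
cap1 [(0.74, array([192.8, 397. ])), (0.73, array([272. , 371.3])), (0.72, array([231., 283.])), (0.58, array([234.9, 271.8])), (0.57, array([253.5, 288.1]))]
(540, 330, 3) (540, 492, 3)
```

View pics/bar.png

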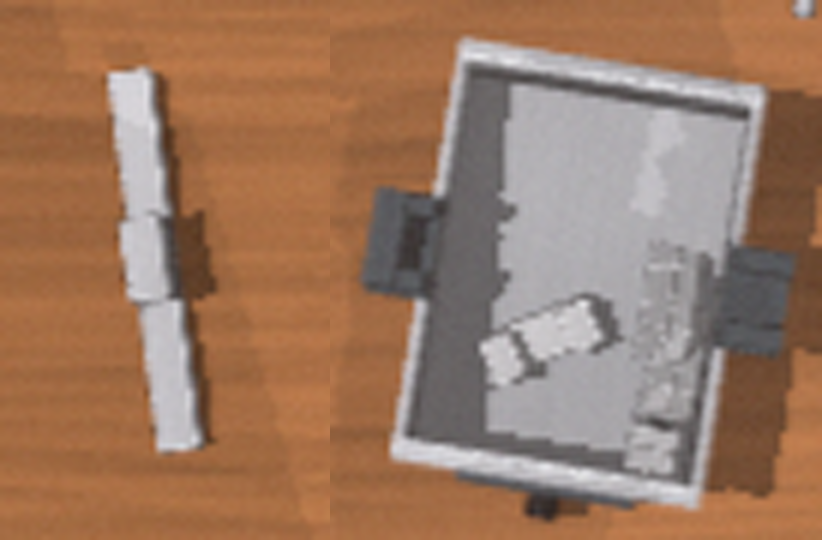

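```bash
python3 -m inch '[[[0,-1,-42,0]]]' >/dev/null; python3 o.py
cat > fit.py <<'E'
from pan import *
from scipy.optimize import minimize
def grab(n,k=4):
    c=read_camera(n);a=c['img'].astype(float)
    for _ in range(k-1): a+=read_camera(n)['img']
    c['img']=(a/k).astype(np.uint8);return c
def grad(c,s=1.0):
    g=cv2.GaussianBlur(cv2.cvtColor(c['img'],cv2.COLOR_BGR2GRAY).astype(np.float32),(0,0),s)
    return cv2.Sobel(g,cv2.CV_32F,1,0)/8,cv2.Sobel(g,cv2.CV_32F,0,1)/8
def rect(x0,x1,y0,y1,z): return loop([(x0,y0,z),(x1,y0,z),(x1,y1,z),(x0,y1,z)])
def score(v,views,segs):
    f=panpts([v[0],v[1],0],v[2]);tot=0
    for c,(gx,gy) in views:
        S=0;n=0
        for a,b in segs:
            t=np.linspace(.04,.96,40)[:,None];A=f(*a);B=f(*b)
            p=np.array([px(c,A+(B-A)*u) for u in t])
            d=p[-1]-p[0];d/=np.linalg.norm(d);nr=np.array([-d[1],d[0]])
            X=p[:,1].astype(np.float32)[None];Y=p[:,0].astype(np.float32)[None]
            G=cv2.remap(gx,X,Y,1)*nr[1]+cv2.remap(gy,X,Y,1)*nr[0]
            S+=np.abs(G.mean())*len(t);n+=len(t)
        tot+=S/n
    return -tot
def fitp(v0,views,segs):
    best=None
    for d in np.random.default_rng(0).normal(0,[.003,.003,.02],(12,3)):
        x0=np.array(v0)+d
        r=minimize(score,x0,args=(views,segs),method='Nelder-Mead',options=dict(initial_simplex=np.vstack([x0]+[x0+e for e in np.diag([.003,.003,.02])]),xatol=1e-5,fatol=1e-4))
        if best is None or r.fun<best.fun: best=r
    return best.x,best.fun
hop=rect(-.1,.1,-.077,.077,.1)+rect(-.095,.095,-.072,.072,.1)
bart=rect(-.1,.1,-.011,.011,.014)
E
cat > m.py <<'E'
from fit import *
np.set_printoptions(precision=4,suppress=True)
t=grab('top',3);s=grab('side',2);vt=(t,grad(t));vs=(s,grad(s))
# corner fit
C=[((186.7,254.2),(.1,.077)),((194.7,304.7),(.1,-.077)),((264.2,293.2),(-.1,-.077)),((256.7,242.3),(-.1,.077))]
from scipy.optimize import least_squares
r=least_squares(lambda v:np.concatenate([panpts([v[0],v[1],0],v[2])(a,b,.1)[:2]-at(t,p,.1)[:2] for p,(a,b) in C]),[.56,0,-.17]);print('corners',r.x,r.fun)
h1=fitp([.561,-.008,-.165],[vt],hop);h2=fitp([.561,-.008,-.165],[vs],hop);h3=fitp([.561,-.008,-.165],[vt,vs],hop)
print('hop top',*h1,'side',*h2,'both',*h3)
blk=rect(-.022,.022,-.011,.011,.04)
b0=[.5,.299,.117]
b1=fitp(b0,[vt],bart+blk);b2=fitp(b0,[vs],bart+blk);b3=fitp(b0,[vt,vs],bart+blk)
print('bar',*b1,*b2,*b3)
k=5
def ov(c,box):
    im=cv2.resize(c['img'],None,fx=k,fy=k,interpolation=cv2.INTER_CUBIC)
    sad=rect(-.0135,.0135,-.104,-.072,.1)+rect(-.0135,.0135,.072,.1,.1)
    overlay(c,panpts([*h3[0][:2],0],h3[0][2]),hop+sad,img=im,k=k);overlay(c,panpts([*b3[0][:2],0],b3[0][2]),bart+blk,img=im,k=k,col=(0,255,0))
    r0,r1,c0,c1=box;return im[r0*k:r1*k,c0*k:c1*k]
cv2.imwrite('pics/fit_t.png',ov(t,(178,288,160,316)));
hp=px(s,(.56,-.01,.1));bp=px(s,(.5,.3,0));print('side px',hp,bp)
r0=max(0,int(min(hp[0],bp[0])-40));c0=max(0,int(min(hp[1],bp[1])-50));cv2.imwrite('pics/fit_s.png',ov(s,(r0,r0+120,c0,c0+160)))
E
python3 m.py
```

```text
t 43.5 q [-1.7    0.453  0.038 -0.041  2.657 -0.191] p [ 0.013 -0.445  0.673] rpy [-3.132  0.018  0.026] z [-0.018  0.009 -1.   ] y [ 0.026 -1.    -0.01 ] F [-1.082 -0.421  0.409] T [ 0.041  0.007 -0.029] op 0.0597
corners [ 0.5614 -0.0059 -0.1787] [-0.0046  0.0021 -0.0053  0.0007  0.0036 -0.0022  0.0063 -0.0006]
hop top [ 0.5553 -0.0072 -0.1763] -15.52365450140889 side [ 0.56   -0.0091 -0.1916] -12.870614723482689 both [ 0.5601 -0.0085 -0.1805] -27.773176803368862
bar [0.5018 0.3029 0.1249] -20.437305129924813 [0.5031 0.2994 0.1537] -13.275685463716645 [0.5023 0.3022 0.1332] -32.41509279886167
side px (np.float64(215.51938646859142), np.float64(263.54900739655056)) (np.float64(187.5852930440711), np.float64(188.79269678511585))
```

View pics/fit_t.png

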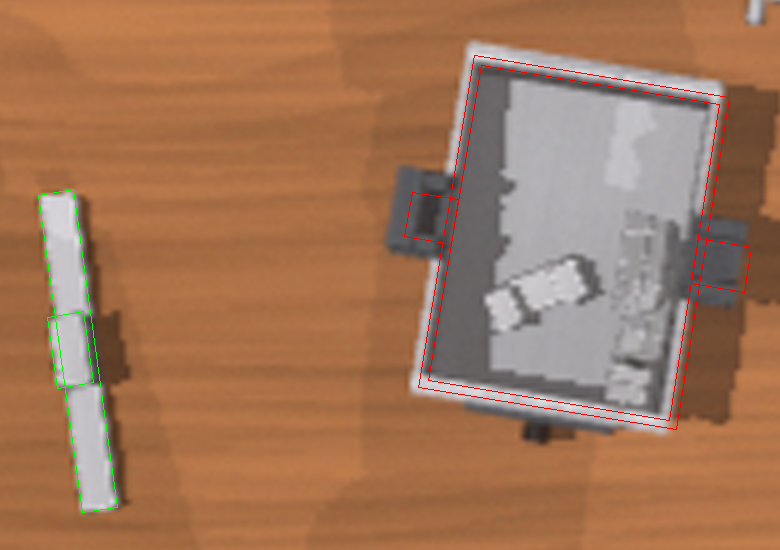

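```bash
cat > v.py <<'E'
from fit import *
t=grab('top',1);s=grab('side',1);v=[.563,-.0065,-.184]
f=panpts([v[0],v[1],0],v[2]);out=[]
seg=[((x,-.104,.12),(x,-.072,.12)) for x in(-.0135,.0135)]+[((x,.072,.12),(x,.088,.12)) for x in(-.0135,.0135)]+[((-.0135,y,.12),(.0135,y,.12)) for y in(.088,)]
seg2=[((-.0135,-.104,.1),(.0135,-.104,.1)),((-.0135,-.104,.1),(-.0135,-.104,.12)),((.0135,-.104,.1),(.0135,-.104,.12))]
k=12
for c in(t,s):
    im=cv2.resize(c['img'],None,fx=k,fy=k,interpolation=cv2.INTER_CUBIC)
    overlay(c,f,seg,img=im,k=k);overlay(c,f,seg2,img=im,k=k,col=(0,255,0))
    for y in(-.088,.088):
        p=px(c,f(0,y,.11));r,q=int(p[0]*k),int(p[1]*k);print(p);out.append(im[r-140:r+140,q-190:q+190])
cv2.imwrite('pics/sad.png',np.vstack([np.hstack(out[:2]),np.hstack(out[2:])]))
E
python3 v.py
```

```text
(np.float64(229.6159696140477), np.float64(303.24891693376304))
(np.float64(219.7503696890217), np.float64(244.4032369816717))
(np.float64(237.49437714301112), np.float64(278.95092797012524))
(np.float64(187.53249520364088), np.float64(251.11543171348134))
```

View pics/sad.png

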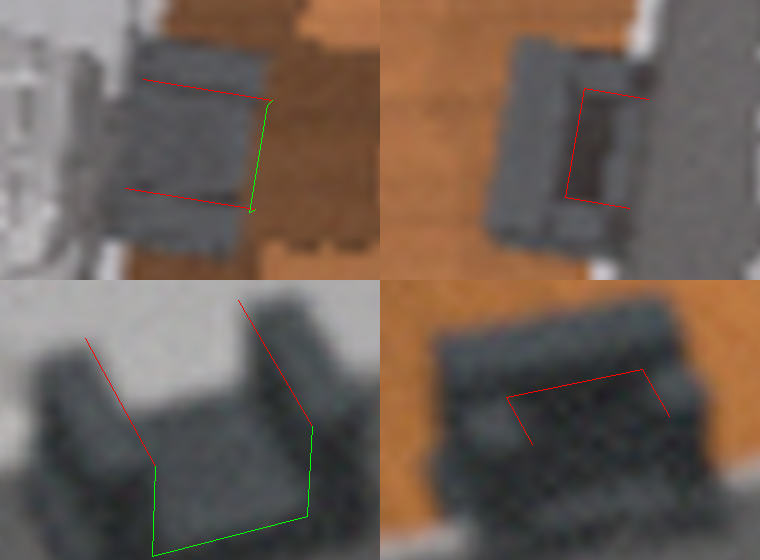

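```bash
python3 plan.py .35,-.25,.45 .47,.1,.3 .502,.3025,.12
python3 - <<'E'
from pour import *
x=T[:,0];print('yaw',np.arctan2(x[1],x[0]))
for p,r in(([.35,-.25,.45],0),([.47,.1,.3],0),([.502,.3025,.1],-.102),([.502,.3025,.008],-.102),([.56,-.02,.2],-1.37),([.56,-.02,.11],-1.37)):
    print(p,*ik(np.array(p),T@Rz(r)))
E
```

```text
.35,-.25,.45 tot [ 345.6 -183.5  219.1] n 8 row [ 43.2 -22.9  27.4]
.47,.1,.3 tot [ 131.8 -345.9  149.6] n 7 row [ 18.8 -49.4  21.4]
.502,.3025,.12 tot [  40.5 -200.6  180.4] n 5 row [  8.1 -40.1  36.1]
yaw 0.025972539822911363
[0.35, -0.25, 0.45] [-0.792  0.097  1.244 -0.01   1.818  0.751] 2.3562005976679016e-31
[0.47, 0.1, 0.3] [0.046 0.22  1.49  0.006 1.449 1.59 ] 3.845187511140416e-31
[0.502, 0.3025, 0.1] [0.405 0.582 1.505 0.014 1.07  1.841] 9.27861013177562e-31
[0.502, 0.3025, 0.008] [0.405 0.704 1.576 0.016 0.876 1.838] 1.439896919493978e-30
[0.56, -0.02, 0.2] [-0.174  0.439  1.45   0.002  1.271  0.001] 3.702660559648775e-31
[0.56, -0.02, 0.11] [-0.174  0.531  1.567  0.002  1.062  0.   ] 8.364261084929151e-31
```

```bash
python3 -m inch '[[[43,-23,27,0],[43,-23,27,0],[43,-23,27,0],[43,-23,27,0],[43,-23,27,0],[43,-23,27,0],[43,-23,27,0],[43,-23,28,0],[19,-50,21,0],[19,-50,21,0]]]' >/dev/null; python3 -m inch '[[[19,-50,21,0],[19,-50,21,0],[19,-50,21,0],[19,-50,21,0],[19,-50,21,0],[8,-40,36,0],[8,-40,36,0],[8,-40,36,0],[8,-40,36,0],[0,0,0,-0.102]]]' >/dev/null; python3 o.py;  python3 plan.py .502,.3025,.07 .502,.3025,.009
```

```text
t 46.35 q [0.345 0.436 1.543 0.013 1.186 1.777] p [0.478 0.257 0.171] rpy [-3.135  0.025  0.134] z [-0.026  0.004 -1.   ] y [ 0.133 -0.991 -0.007] F [-0.272 -0.123  0.768] T [-0.008  0.027  0.042] op 0.0597
.502,.3025,.07 tot [ 32.7 -41.4 100.1] n 2 row [ 16.3 -20.7  50. ]
.502,.3025,.009 tot [ 1.5  0.4 61. ] n 1 row [ 1.5  0.4 61. ]
```

```bash
python3 -m inch '[[[16,-21,45,0],[16,-20,45,0],[1,0,15,0],[0,0,0,0]]]' >/dev/null; python3 o.py;  python3 plan.py .502,.3025,.009
python3 - <<'E'
from h import *
c=read_camera('top');print(px(c,(.502,.3025,.04)),px(c,observe()['tool_pos']))
s=read_camera('side')
b=px(s,(.502,.3025,.03));r,q=int(b[0]),int(b[1])
A=cv2.resize(c['img'][195:300,130:230],None,fx=4,fy=4);B=cv2.resize(s['img'][max(0,r-55):max(0,r-55)+105,max(0,q-45):max(0,q-45)+95],None,fx=4,fy=4)
cv2.imwrite('pics/pre.png',np.hstack([A,B]))
E
```

```text
t 46.85 q [0.399 0.623 1.53  0.015 1.007 1.834] p [0.504 0.3   0.068] rpy [-3.135  0.021  0.128] z [-0.022  0.004 -1.   ] y [ 0.128 -0.992 -0.007] F [0.214 0.446 0.559] T [ 0.039 -0.014  0.044] op 0.0598
.502,.3025,.009 tot [-0.7 -2.6 59.4] n 1 row [-0.7 -2.6 59.4]
(np.float64(247.595674310633), np.float64(173.495404305318)) (np.float64(246.38774719895787), np.float64(172.5432989123018))
```

View pics/pre.png

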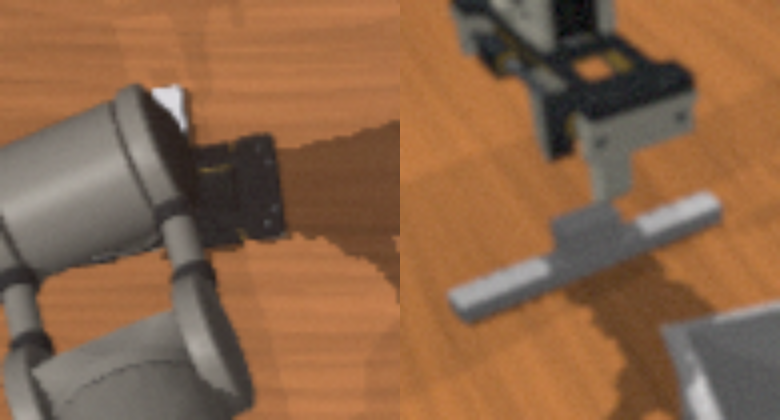

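```bash
python3 -m inch '[[[-1,-2,30,0],[0,0,18,0],[0,0,9,0],[0,0,0,0]]]' >/dev/null; python3 o.py; python3 -m inch '[[[0,0,0,0],[0,0,0,0],[0,0,0,0],[0,0,0,0],[0,0,0,0]]]' 1 40 >/dev/null; python3 o.py
```

```text
t 47.45 q [0.404 0.699 1.572 0.016 0.887 1.836] p [0.503 0.302 0.012] rpy [-3.134  0.018  0.128] z [-0.019  0.005 -1.   ] y [ 0.128 -0.992 -0.008] F [ 0.305 -0.178 -0.32 ] T [-0.029  0.016 -0.028] op 0.0601
t 48.08 q [0.404 0.699 1.572 0.016 0.886 1.836] p [0.503 0.303 0.012] rpy [-3.134  0.018  0.128] z [-0.019  0.006 -1.   ] y [ 0.128 -0.992 -0.008] F [-0.97   0.051  0.551] T [-0.021 -0.021  0.057] op 0.0216
```

```bash
python3 -m inch '[[[0,0,-15,0],[0,0,-30,-0.181],[0,0,-30,-0.181],[0,0,-30,-0.181],[0,0,-25,-0.181],[0,0,-25,-0.181],[0,0,-20,-0.181],[0,0,-15,-0.181]]]' >/dev/null; python3 o.py; python3 plan.py .559,-.0237,.16; python3 -c "
from cell import *;import numpy as np
print(np.pi/2-.176-observe()['tool_rot'][2])"
```

```text
t 49.08 q [0.4   0.485 1.364 0.013 1.308 0.566] p [0.506 0.301 0.204] rpy [-3.122 -0.002  1.401] z [-0.019  0.006 -1.   ] y [ 0.985 -0.169 -0.02 ] F [ 0.174  0.823 -5.554] T [-0.023 -0.073  0.012] op 0.0217
.559,-.0237,.16 tot [-311.6  107.9   40.7] n 6 row [-51.9  18.    6.8]
-0.006261600925905553
```

```bash
python3 -m inch '[[[-30,10,0,0],[-50,18,4,0],[-52,18,7,0],[-52,18,7,0],[-52,18,8,0],[-50,17,8,0],[-26,9,6,0.006],[0,0,0,0]]]' >/dev/null; python3 o.py; python3 plan.py .559,-.0237,.16 .559,-.0237,.125
python3 - <<'E'
from pour import *
Tg=R.from_euler('xyz',[-3.134,.018,.128]).as_matrix();n=T@Tg.T@[0,0,1];a=T@[1,0,0];print('bar normal',n)
h=np.array([.175,.985,0]);print('slope along',-n@h,'axis',a)
E
```

```text
t 50.08 q [-0.186  0.473  1.515  0.002  1.175 -0.001] p [ 0.557 -0.026  0.159] rpy [-3.12  -0.002  1.386] z [-0.021  0.006 -1.   ] y [ 0.983 -0.184 -0.021] F [-0.569  0.268 -3.833] T [ 0.022 -0.096  0.016] op 0.0221
.559,-.0237,.16 tot [ 3.   1.6 -0.9] n 1 row [ 3.   1.6 -0.9]
.559,-.0237,.125 tot [-0.1  0.7 35. ] n 1 row [-0.1  0.7 35. ]
bar normal [ 0.01  -0.022  1.   ]
slope along 0.019850618314405478 axis [0.184 0.983 0.002]
```

```bash
python3 -m inch '[[[3,2,8,0],[0,0,10,0],[0,0,8,0],[0,0,5,0],[0,0,5,0],[0,0,0,0]]]' >/dev/null; python3 o.py
```

```text
t 50.83 q [-0.177  0.515  1.554  0.002  1.093  0.004] p [ 0.559 -0.021  0.123] rpy [-3.121 -0.002  1.389] z [-0.02   0.006 -1.   ] y [ 0.983 -0.181 -0.021] F [ 0.249 -0.432 -5.072] T [-0.044 -0.112 -0.016] op 0.0219
```

```bash
python3 -m inch '[[[0,0,4,0],[0,0,3,0],[0,0,0,0]]]' >/dev/null; python3 o.py;  python3 -m inch '[[[0,0,2,0],[0,0,0,0]]]' >/dev/null; python3 o.py
```

```text
t 51.2 q [-0.177  0.523  1.562  0.002  1.077  0.004] p [ 0.559 -0.021  0.116] rpy [-3.121 -0.002  1.389] z [-0.02   0.006 -1.   ] y [ 0.983 -0.181 -0.02 ] F [-0.033  0.228 -4.922] T [-0.016 -0.076  0.011] op 0.0219
t 51.45 q [-0.177  0.525  1.564  0.002  1.072  0.004] p [ 0.559 -0.022  0.115] rpy [-3.122 -0.002  1.389] z [-0.019  0.005 -1.   ] y [ 0.983 -0.181 -0.019] F [ 0.808  0.374 -4.187] T [-0.097 -0.139  0.021] op 0.0218
```

```bash
python3 -m inch '[[[0,0,1.5,0],[0,0,0,0]]]' >/dev/null; python3 o.py;  python3 -m inch '[[[0,0,1,0],[0,0,0,0]]]' >/dev/null; python3 o.py
```

```text
t 51.7 q [-0.176  0.526  1.565  0.003  1.069  0.004] p [ 0.559 -0.021  0.114] rpy [-3.123 -0.002  1.389] z [-0.018  0.006 -1.   ] y [ 0.983 -0.18  -0.018] F [-0.765  2.789  1.208] T [-0.014  0.028 -0.009] op 0.0218
t 51.95 q [-0.176  0.527  1.566  0.003  1.067  0.004] p [ 0.559 -0.021  0.113] rpy [-3.123 -0.003  1.389] z [-0.017  0.006 -1.   ] y [ 0.983 -0.18  -0.018] F [-1.262  4.907  5.575] T [0.179 0.164 0.015] op 0.0217
```

```bash
python3 -m inch '[[[4,0,-0.5,0],[4,0,0,0],[3,0,0,0],[0,0,0,0]]]' >/dev/null; python3 o.py
```

```text
t 52.45 q [-0.157  0.53   1.561  0.002  1.069  0.023] p [ 0.561 -0.011  0.113] rpy [-3.123 -0.001  1.389] z [-0.018  0.004 -1.   ] y [ 0.983 -0.181 -0.018] F [-0.42  -4.351  4.35 ] T [-1.09   0.008 -0.022] op 0.0216
```

```bash
for i in 1 2 3; do python3 -m inch '[[[1.5,0,0,0],[1,0,0,0]]]' >/dev/null; python3 o.py | sed 's/q \[.*p \[/p [/'; done
```

```text
t 52.7 p [ 0.562 -0.009  0.113] rpy [-3.123 -0.001  1.389] z [-0.018  0.004 -1.   ] y [ 0.983 -0.181 -0.019] F [-1.762 -6.441  3.707] T [-1.375  0.108 -0.023] op 0.0218
t 52.95 p [ 0.562 -0.007  0.113] rpy [-3.123 -0.001  1.389] z [-0.018  0.004 -1.   ] y [ 0.983 -0.181 -0.019] F [-1.117 -5.531  3.567] T [-1.322  0.028 -0.026] op 0.0218
t 53.2 p [ 0.563 -0.004  0.113] rpy [-3.123 -0.001  1.389] z [-0.018  0.004 -1.   ] y [ 0.983 -0.181 -0.019] F [-0.295 -6.186  4.411] T [-1.333  0.074 -0.061] op 0.0218
```

```bash
for i in 1 2 3; do python3 -m inch '[[[1.5,0,0,0],[1,0,0,0]]]' >/dev/null; python3 o.py | sed 's/q \[.*p \[/p [/'; done
```

```text
t 53.45 p [ 0.563 -0.003  0.113] rpy [-3.123  0.001  1.389] z [-0.019  0.002 -1.   ] y [ 0.983 -0.18  -0.019] F [ -2.028 -13.658   4.703] T [-2.237  0.274  0.012] op 0.0219
t 53.7 p [ 0.563 -0.003  0.113] rpy [-3.122  0.005  1.389] z [-0.02  -0.001 -1.   ] y [ 0.983 -0.181 -0.019] F [ -4.422 -23.34    4.896] T [-3.682  0.694  0.024] op 0.0218
t 53.95 p [ 0.563 -0.003  0.113] rpy [-3.122  0.009  1.389] z [-0.021 -0.005 -1.   ] y [ 0.983 -0.181 -0.019] F [ -7.435 -32.325   6.24 ] T [-5.067  0.871  0.189] op 0.0217
```

```bash
python3 -m inch '[[[-3,0,0,0],[-1.5,0,0,0],[0,0,0,0]]]' >/dev/null; python3 o.py | sed 's/q \[.*p \[/p [/'
```

```text
t 54.33 p [ 0.563 -0.003  0.113] rpy [-3.123  0.001  1.389] z [-0.019  0.002 -1.   ] y [ 0.983 -0.181 -0.019] F [ -2.559 -10.779   4.619] T [-2.062  0.201  0.117] op 0.022
```

Release (gently, partial opening) and retreat straight up.

```bash
python3 -m inch '[[[0,0,0,0],[0,0,0,0],[0,0,0,0]]]' -0.2 >/dev/null; python3 o.py | sed 's/q \[.*p \[/p [/'; python3 -m inch '[[[0,0,-15,0],[0,0,-30,0],[0,0,-40,0],[0,0,-50,0],[-50,0,-30,0],[-50,0,-30,0],[-50,0,-20,0],[-50,0,0,0],[-50,0,0,0]]]' >/dev/null; python3 o.py | sed 's/q \[.*p \[/p [/'
cat > c.py <<'E'
from fit import *
np.set_printoptions(precision=4,suppress=True)
t=grab('top',2);s=grab('side',2)
for c,n in((t,'top'),(s,'side')):
    for l in('bar','bar_grip','bar_home','pan','pan_handle','cap1','hopper'):
        print(n,l,[(round(d['conf'],2),np.round(d['at'],1)) for d in place_of(n,l)][:6])
blk=rect(-.022,.022,-.011,.011,.14);bt=rect(-.1,.1,-.011,.011,.114)
for vs in([t],[s],[t,s]): print(fitp([.562,-.006,1.395],[(c,grad(c)) for c in vs],blk+bt))
print('hop',fitp([.562,-.006,-.176],[(t,grad(t))],rect(-.1,.1,-.077,.077,.1)))
print('exp px',px(t,(.562,-.006,.127)),px(s,(.562,-.006,.127)))
cv2.imwrite('pics/end_t.png',t['img']);cv2.imwrite('pics/end_s.png',s['img'])
E
python3 c.py
```

```text
t 54.7 p [0.563 0.    0.112] rpy [-3.121 -0.003  1.389] z [-0.02   0.006 -1.   ] y [ 0.983 -0.18  -0.02 ] F [0.111 0.037 0.066] T [ 0.005 -0.052  0.036] op 0.0471
t 55.83 p [ 0.521 -0.249  0.329] rpy [-3.124 -0.002  1.389] z [-0.017  0.005 -1.   ] y [ 0.983 -0.18  -0.018] F [ 0.251 -0.186  0.991] T [-0.017 -0.04  -0.017] op 0.0551
top bar [(0.79, array([226.9, 272.3]))]
top bar_grip [(0.58, array([228.3, 273.5])), (0.17, array([227.6, 285.9]))]
top bar_home [(0.69, array([224.5, 270. ]))]
top pan [(0.93, array([345.7, 441.7]))]
top pan_handle [(0.83, array([347.9, 454.6])), (0.16, array([225.8, 269.6]))]
top cap1 [(0.64, array([235.2, 267.8])), (0.59, array([272.1, 368.8])), (0.52, array([228. , 286.5])), (0.52, array([254.1, 286.6])), (0.51, array([190.4, 399.6])), (0.5, array([239.5, 285.3]))]
top hopper [(0.65, array([232.3, 277.1])), (0.19, array([224.5, 270.6]))]
side bar [(0.87, array([215.3, 260.5]))]
side bar_grip [(0.83, array([203.6, 266.8]))]
side bar_home [(0.89, array([210.4, 266.7]))]
side pan []
side pan_handle []
side cap1 [(0.97, array([316.3, 385.9])), (0.9, array([367.3, 428.8])), (0.82, array([397.6, 275. ])), (0.73, array([236.6, 251.4])), (0.47, array([248.6, 254.1]))]
side hopper [(0.79, array([247.3, 265.4]))]
(array([ 0.562 , -0.0034,  1.39  ]), np.float64(-13.665893895601846))
(array([ 0.5622, -0.0066,  1.391 ]), np.float64(-15.33768770012316))
(array([ 0.5622, -0.0048,  1.3906]), np.float64(-27.795496334480717))
hop (array([ 0.558 , -0.0027, -0.1749]), np.float64(-20.76243831550612))
exp px (np.float64(224.6874252969773), np.float64(273.65452113434753)) (np.float64(204.30865829127134), np.float64(263.3876016175487))
```

Run:
```python
from fit import *
t=grab('top',1)
print(at(t,(347.9,454.6),.11),at(t,(345.7,441.7),0),fitp([.2,-.527,-1.54],[(t,grad(t))],loop(rim)), fitp([.2,-.527,-1.54],[(t,grad(t))],loop([(-.08,-.065,.045),(-.08,.065,.045),(.067,.065,.045),(.067,-.065,.045)])+loop(hz)))
s=observe();print(s['time'],s['tool_pos'],s['contact_force']);print(hand_in())
```

```text
[ 0.19619038 -0.5239439   0.11      ] [ 0.18456438 -0.52054101  0.        ] (array([ 0.19755193, -0.521265  , -1.54515951]), np.float64(-12.94685296566199)) (array([ 0.19418247, -0.52858782, -1.53852219]), np.float64(-12.00786381700126))
56.775 [ 0.52183342 -0.24739159  0.32687349] [0.57468058 0.08777141 0.34948162]
the job is handed in; nothing more can be done
None
```

I picked up the pan by its slanted handle, tipped all four caps into the hopper, and set the empty pan upright on the bench. I then laid the bar across both saddles, slid it under the keeper to the end stop, and released it. I handed in at 56.8 s of the 72 s allowed.

The rows can shift the tool and turn it about its own z, but cannot tilt it. I got the tilts for the grasp, the pour and the bar by pushing against the arm's reach and joint limits in free air. The pour itself was a roll of about 175° about the tilted tool.

**Last checks**
- **Caps:** the load on the wrist dropped by about 3.5 N, against 3.3 N for four caps. The detector marked four caps in the top view of the hopper, though only two in the side view, where others may be hidden.
- **Bar:** it was at seat height. It stopped after about 18 mm of slide, with the force rising to about 33 N. I then backed the push off to about 11 N, still against the stop, and released. The two-camera fit put its centre at (0.562, -0.005), within about 2 mm of my estimate of home.
- **Pan:** the top-view fit matches a pan standing upright at about (0.197, -0.525), where I released it. The side camera did not report it.
- **Disagreement:** different fits of the hopper's position varied by up to about 6 mm in x, so I relied on the saddle detail and on feeling for contact.
- **Not checked:** I did not re-measure the oil can, jar and spanner at the end. My planned paths kept clear of them.

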